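# Park the jug tipper with its jug upright

### The job

The tall jug on its tipper stand has flopped over on its weak pivot springs. Lift the stand about a hand's width by the orange handle, bring the jug upright and keep it balanced upright for 4 seconds before carrying it off, carry it gently with the jug upright to the parking station, keep it upright there clear above the green cheeks for 3 seconds, then lower the stand onto the station so that the yellow tail sits between the two cheeks and keeps the jug upright, and let go. Leave the other kitchen things where they are and do not let the jug bang against its stops.

Things in the scene. Friction and masses are not known exactly. Their poses are not given: they have to be found in the camera images.
- tipper: Jug tipper stand, loose, dark steel, about 0.55 kg. Foot frame of 12 mm bars with a grey 30 mm high counterweight heel: x -235 to +70 mm, y -84 to +84 mm, open below the jug. Origin: in the underside plane, directly below the pivot. z up, x along the pivot axis, away from the handle. Two A-frames carry the pivot. Held by the handle, stand and jug nearly balance fore and aft.
- handle (a point): Grip point in the orange handle, an upright blade 14 mm thick (along y) and 44 mm wide (along x), top 160 mm above the underside, free space beside it. The point lies 135 mm from the tipper's origin along its -x, y = 0, 130 mm above the underside (30 mm below the blade's top). Axes as the tipper's: close the fingers along its y, from above.
- pivot (a point): Pivot point of the jug: 140 mm above the stand's underside, straight above its origin; axes as the tipper's, the jug turns about x. The jug with lid and tail weighs about 0.30 kg (varies 5%), its centre of mass is 55 mm above the pivot on its axis when square, and its moment of inertia about the pivot is 0.0039 kg m2.
- jug (a joint): Jug angle relative to the stand, rad; 0 = square with the stand, positive = right-handed about the tipper's +x (top goes to its -y). Stops at -0.32 and +0.32; starts on +0.32. Spring 0.115 N m/rad towards 0 and damper 0.0145 N m s/rad, both between jug and stand; no friction. Too weak a spring: on a level stand the jug falls over (time constant about 0.45 s). Tilting the stand drives it.
- jug_top (a point): Top centre of the red lid knob of the white jug (80 mm diameter), 214 mm from the pivot along the jug's axis. z is the jug's own axis, up: its tilt is the jug's lean from vertical.
- tail_tip (a point): Round lower end of the yellow tail pin (14 mm diameter) that is part of the jug and hangs below its pivot: 111 mm from the pivot, 29 mm above the stand's underside when the jug is square with the stand.
- station: Parking station, fixed: grey slab 8 mm thick, x -250 to +90 mm, y -100 to +100 mm from its origin (at counter height). Two green cheeks stand on it, see slot. Parked, the stand lies flat on the slab, its origin 8 mm straight above the station's origin and x axes the same way, with the tail between the cheeks. The tail enters the flare at a stand height of about 48 mm, the straight gap at 31 mm.
- slot (a point): Middle of the gap between the green cheeks at 60 mm above the counter, straight above the station's origin; axes as the station's. The gap runs along x (56 mm long) and is 22 mm wide in y; above 60 mm the cheeks flare outwards at about 45 degrees to a mouth about 55 mm wide, 77 mm above the counter.
- mug: Blue mug, 90 mm tall, bystander; origin at the centre of its underside.
- tumbler: Green glass tumbler, 120 mm tall, bystander; origin at the centre of its underside.
- bowl: White bowl, 150 mm wide, 60 mm tall, bystander; origin at the centre of its underside.
- sponge: Purple sponge block, 100 x 65 x 35 mm, bystander; origin at the centre of its underside.
- soap: Amber soap bottle, 170 mm tall, bystander; origin at the centre of its underside.

How it is judged (in metres and radians):
On the way, in this order (a step that is already met when the one before it is completed fails the run):
1. the stand is lifted at least 30 mm and, still within 200 mm of where it started, the jug is kept upright (within 0.12 rad) for 4 s (height (world z) of tipper above 0.03 m and angle between jug_top's own z axis and vertical below 0.12 rad and distance of tipper from where it was at the start of the episode below 0.2 m), for 4 s.
2. the jug is kept upright (within 0.12 rad) for 3 s over the station, within 40 mm, the stand at least 55 mm above the counter (horizontal distance between tipper and station below 0.04 m and height (world z) of tipper above 0.055 m and angle between jug_top's own z axis and vertical below 0.12 rad), for 3 s.
At the end, for the whole second after the job is handed in: the stand lies flat on the station (within 15 mm and 0.15 rad of its parked place, seated to within 5 mm), its tail between the cheeks so that the jug stays upright within 0.15 rad, all at rest and let go (horizontal distance between tipper and station below 0.015 m and height (world z) of tipper between 0.004 and 0.013 m and angle between tipper's own z axis and vertical below 0.05 rad and angle between the x axis of tipper and the x axis of station, either way round below 0.15 rad and angle between jug_top's own z axis and vertical below 0.15 rad and linear speed of tipper below 0.02 m/s and velocity of joint jug between -0.1 and 0.1 rad/s); the robot touches nothing.
It fails at once if the jug leans over by more than 0.21 rad while the stand is more than 200 mm from where it started (distance of tipper from where it was at the start of the episode above 0.2 m and angle between jug_top's own z axis and vertical above 0.21 rad).
It fails at once if the jug is slammed against a stop of its pivot (over 1.2 rad/s) ((value of joint jug above 0.29 rad and velocity of joint jug above 1.2 rad/s) or (value of joint jug below -0.29 rad and velocity of joint jug below -1.2 rad/s)).
It fails at once if the stand is tipped by more than 0.45 rad (angle between tipper's own z axis and vertical above 0.45 rad).
It fails at once if the stand is thrown, dropped or rushed (over 0.45 m/s) (linear speed of tipper above 0.45 m/s).
It fails at once if a bystander is moved by more than 30 mm (distance of any of mug, tumbler, bowl, sponge, soap from where it was at the start of the episode above 0.03 m).
It also fails if it takes over 72 s, if anything falls off the work surface, if the arm or the gripper's body presses on something with over 40 N, if the wrist force passes 120 N, or if a joint passes its speed limit or range.

### The arm

A 6-joint arm with a two-finger parallel gripper is mounted at the origin on the work surface. World frame = base frame: x ahead of the robot, y to its left, z up, the work surface at z = 0. Lengths are in mm, angles in rad, forces in N, time in s.
With the tool pointing down it reaches from about 250 to 725 mm from the base axis. Payload 4 kg.
Tool frame: the origin (TCP) lies on the centre line of the jaws, within the pads' length; the fingertips stand 25 mm ahead of it and the grasp point (between the pads) lies 6 mm ahead of it; z points along the fingers, y is the line along which they close (so a half turn about z gives the same grasp; the last joint's range is limited). The gripper opens to 85 mm and grips with 20 to 120 N. Pads are 22 mm wide; open, the fingers measure 114 mm over their backs; the gripper's body (76 mm by 85 mm) begins 54 mm behind the grasp point. The pads swing forward as they close: fully open they stand 13 mm farther back than shut.
Start: joints at [-1.328, 0.241, 0.005, 1.335, 0, 1.571], TCP at [120.209, -485.334, 256.306] pointing down, gripper open.
Joint ranges: [-2.72, 2.72], [-1.05, 1.87], [-1.09, 1.28], [-1.99, 2.15], [-1.42, 1.44], [-3.14, 3.14]. Speed limits (rad/s): [2.79, 2.79, 3.14, 3.14, 3.14, 3.14].

### API

Orientations are given as a rotation vector (axis times angle).
In Python, from workcell import ctrl gives the robot as it stands.
- The arm moves only by the tool servo_tool, never from a script. Its argument "moves" is a list that holds one entry, the list of rows, each a list of 4 numbers: the shift along the tool's x, y, z as a fraction of full scale, then the turn about the tool's z as a fraction of full scale. In form: [[[x, y, z, yaw], ...]]. A call has 1 to 5 rows; each row shifts and turns the commanded pose from where the row before left it, along the tool's axes as they then stand; what a row does not reach is not made up. Full scale, the value 1, is 200 mm for a shift and 0.5 rad for a turn. A row lasts 1/10 s, in which the tool goes at most 50 mm and 8.59 degrees, less where a joint would pass 70% of its speed; a pose out of reach is approached as far as the arm can. A call with a number of a shift or a turn outside -1 to 1 is refused whole. A call with a gripper value outside its range is refused whole. "claw" is the closure, from -1 (fully open) to 1 (shut), set as the call begins (left out, the last holds). The fingers move at their own pace and stop on an object; the grip force is fixed at half the most. Time passes only in rows, so rows that do not move let the fingers close. It gives the time, the measured TCP pose, the force, the opening and the grip force at its end, in the units of the state.
- ctrl.get_state(): the state, without advancing time (a new reading comes with each control period).
- ctrl.grab_frame(name): name is "scene" or "side" or "wrist"; returns a dict with "image" (400x640x3 uint8, blue, green, red), "range_z" (400x640 float32, mm along the optical axis (not along the pixel's ray), 0 where there is no reading), "intrinsics" (3x3 intrinsics, pixels), "dist_coeffs" ([k1, k2, p1, p2, k3] as OpenCV has them; the pictures are not rectified), "T" (4x4, takes a point from camera to world coordinates). Camera axes: x right, y down, z forward; pixel columns grow to the right and rows downward; lengths in mm; the calibration is good to about 2 mm. A picture is of the moment at which its call begins.
- ctrl.job_done(): hands the job in; it is judged then, once.
Trained networks look in a picture, given as the dict that the camera call returned (one of the last four; its "shot" number tells which), for a name from the list of things; names that differ only in an ending like _2 or _b are one class to them, and where a whole thing is asked for, a point or a joint stands for the part that bears it (a point fixed in the world has none). Each returns a list of dicts, best first, with "score" (0 to 1); they miss things now and then, are a little off and sometimes report something else, mostly with a low value. They report only what shows in the picture. A call takes as long as a camera call.
- ctrl.look_for(picture, label): "box" ([left, top, width, height] in pixels, round what is visible of it).
The state is a dict: "time_s": time; "joints": joint angles; "qd": joint speeds; "tau": joint torques, N m; "tcp_pos": TCP position; "orientation": TCP orientation; "ft_force": force on the tool from outside, world axes, zero at the start; "wrist_torque": the same for the moment, N m; "opening": opening from 0.0 (shut) to 1.0 (fully open); "grasp_force": force on a finger pad.
Only numpy, scipy, OpenCV 4.12 (cv2) and the standard library are available. Lean on these libraries where they do the work, as an engineer would, in place of code of your own. Each camera call takes 0.05 s, during which the arm holds its last target. There are 200 camera calls.

## Working session

There is one attempt and no reset: what is moved stays moved. The work goes in short steps, Python scripts to look and compute and a tool call to move; the robot and the scene stay as the last step left them, time stands still between calls to the robot, and variables do not carry over. Pictures are saved under pics/ and viewed, at most 10 in all, crops included, and the job is handed in when it is done.

Besides the shell and the picture viewer there is one more tool, called as name(argument=value, ...), one argument or row to a line, values as JSON. servo_tool: Moves the arm, as the interface text tells. Shift numbers are shares of 200 mm and turn numbers shares of 0.5 rad, none past 1 either way. Its arguments: {"type":"object","properties":{"moves":{"type":"array"},"claw":{"type":"number"}},"required":["moves"]}

```bash
mkdir -p pics; ls; python3 - <<'E'
from workcell import ctrl
import cv2,pickle
print(ctrl.get_state())
for n in ("scene","side"):
    f=ctrl.grab_frame(n); cv2.imwrite(f"pics/{n}0.png",f["image"]); pickle.dump(f,open(f"{n}0.pkl","wb"))
    print(n,f["intrinsics"].tolist(),f["dist_coeffs"],f["T"].round(3).tolist())
    for l in ["tipper","handle","jug_top","tail_tip","jug","station","mug","tumbler","bowl","sponge","soap"]:
        try: print(l,[(r["score"],r["box"]) for r in ctrl.look_for(f,l)[:2]])
        except Exception as e: print(l,e)
print(ctrl.get_state()["time_s"])
E
```

```text
pics
{'time_s': 0.0, 'joints': array([-1.32800752e+00,  2.41376307e-01,  3.72640310e-03,  1.33518634e+00,
       -8.79606539e-06,  1.57078816e+00]), 'qd': array([-0.00054491, -0.00010975, -0.00172752,  0.00029376, -0.00124135,
        0.00152385]), 'tau': array([-9.79090437e-04, -3.72320330e+01,  2.52407169e+01,  1.71091879e-02,
       -1.22782862e-04,  3.31928106e-06]), 'tcp_pos': array([ 120.06480085, -484.77861556,  255.43203883]), 'orientation': array([-3.11646234e+00, -3.80203425e-01,  4.01471809e-04]), 'ft_force': array([-0.31074207,  0.6912222 , -0.39646714]), 'wrist_torque': array([-0.01401879, -0.00453568, -0.00031145]), 'grasp_force': 0.0, 'opening': 0.995802580309628}
scene [[491.54477577704307, 0.0, 320.6253481614344], [0.0, 491.54477577704307, 198.30211960065452], [0.0, 0.0, 1.0]] [0.05238307 0.         0.         0.         0.        ] [[0.454, 0.703, -0.548, 1432.823], [0.891, -0.357, 0.281, -464.633], [0.001, -0.615, -0.788, 1502.273], [0.0, 0.0, 0.0, 1.0]]
tipper [(0.75, [333.5, 161.4, 63.8, 85.4]), (0.55, [350.7, 159.2, 36.8, 56.7])]
handle [(0.79, [338.6, 159.8, 62
[... 737 characters left out ...]
 0.425, 27.334], [-0.67, 0.573, -0.472, 612.39], [0.001, -0.635, -0.772, 1188.159], [0.0, 0.0, 0.0, 1.0]]
tipper [(0.86, [239.2, 183.3, 94.9, 154.4]), (0.58, [257.2, 185.2, 43.3, 82.7])]
handle []
jug_top [(0.88, [255.0, 182.0, 41.5, 82.5]), (0.52, [397.6, 130.2, 19.1, 37.6])]
tail_tip [(0.74, [257.2, 183.4, 41.2, 81.3])]
jug [(0.82, [258.5, 186.3, 40.6, 78.7])]
station []
mug [(0.84, [295.8, 154.4, 20.7, 28.5]), (0.2, [256.3, 182.2, 42.2, 82.3])]
tumbler [(0.82, [264.5, 174.2, 20.0, 15.4])]
bowl [(0.93, [212.6, 204.5, 44.4, 40.2]), (0.32, [238.7, 182.6, 97.0, 151.7])]
sponge [(0.75, [228.9, 363.3, 41.3, 36.6]), (0.6, [307.9, 172.6, 99.5, 91.3])]
soap [(0.2, [241.6, 184.9, 92.3, 151.1])]
1.2
```

```bash
python3 - <<'E'
import cv2,numpy as np
a=cv2.imread("pics/scene0.png")[130:330,160:430]; b=cv2.imread("pics/side0.png")[120:400,170:440]
a=cv2.resize(a,None,fx=2.9,fy=2.9,interpolation=cv2.INTER_CUBIC);b=cv2.resize(b,None,fx=2.1,fy=2.1,interpolation=cv2.INTER_CUBIC)
cv2.imwrite("pics/a.png",a);cv2.imwrite("pics/b.png",b)
E
```

```text
(no output)
```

View pics/a.png

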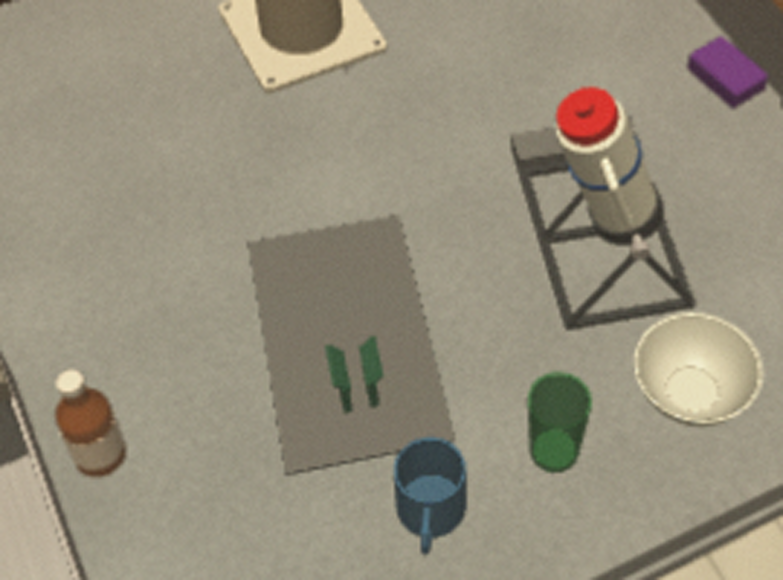

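View pics/b.png

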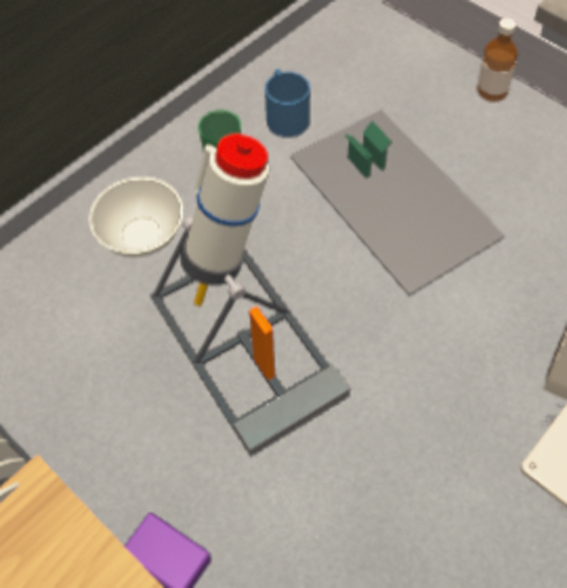

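```bash
cat > g.py <<'E'
import cv2,numpy as np,pickle
def rays(f,uv):
    n=cv2.undistortPoints(np.array(uv,float).reshape(-1,1,2),f["intrinsics"],np.array(f["dist_coeffs"])).reshape(-1,2)
    return np.c_[n,np.ones(len(n))]
def plane(f,uv,z):
    d=rays(f,uv)@f["T"][:3,:3].T;o=f["T"][:3,3];return o+d*((z-o[2])/d[:,2])[:,None]
def cloud(f,m):
    v,u=np.nonzero(m&(f["range_z"]>0));p=rays(f,np.c_[u,v])*f["range_z"][v,u][:,None]
    return p@f["T"][:3,:3].T+f["T"][:3,3],u,v
def hsv(f): return cv2.cvtColor(f["image"],cv2.COLOR_BGR2HSV)
def mask(f,c):
    h=hsv(f);H,S,V=h[...,0],h[...,1],h[...,2]
    return {"red":((H<4)|(H>174))&(S>170)&(V>110),"orange":(H>6)&(H<16)&(S>200)&(V>100),"green":(H>55)&(H<95)&(S>70)&(V>30),"purple":(H>130)&(H<160)&(S>90)}[c]
def proj(f,p):
    R=f["T"][:3,:3].T;q=(np.atleast_2d(p)-f["T"][:3,3])@R.T
    return cv2.projectPoints(q,np.zeros(3),np.zeros(3),f["intrinsics"],np.array(f["dist_coeffs"]))[0].reshape(-1,2)
E
python3 - <<'E'
from g import *
np.set_printoptions(suppress=True,precision=1)
s=pickle.load(open("scene0.pkl","rb"));d=pickle.load(open("side0.pkl","rb"))
S=lambda l:np.array(l)/2.9+[160,130]; D=lambda l:np.array(l)/2.1+[170,120]
print("slab s",plane(s,S([(250,242),(400,215),(453,440),(287,473)]),8))
print("slab d",plane(d,D([(382,112),(292,158),(410,293),(502,237)]),8))
print("foot s",plane(s,S([(690,302),(570,326)]),12))
print("foot d0 heel",plane(d,D([(252,453),(349,397)]),0), plane(d,D([(235,425),(330,367),(153,293)]),np.array(12)))
for f,n in((s,"s"),(d,"d")):
  for c in("red","orange","green"):
    m=mask(f,c); nn,lab,st,_=cv2.connectedComponentsWithStats(m.astype(np.uint8))
    for i in range(1,nn):
      if st[i,4]>12:
        p,u,v=cloud(f,lab==i); 
        if len(p): print(n,c,st[i],np.median(p,0),p.min(0),p.max(0))
E
```

```text
slab s [[ 331.9 -215.1    8. ]
 [ 380.3  -23.     8. ]
 [ 708.2 -109.7    8. ]
 [ 659.2 -299.3    8. ]]
slab d [[ 649.3 -294.2    8. ]
 [ 697.5 -103.2    8. ]
 [ 376.9  -25.1    8. ]
 [ 329.5 -209.7    8. ]]
foot s [[671.8 241.1  12. ]
 [634.8  89.5  12. ]]
foot d0 heel [[383.7 321.4   0. ]
 [337.9 167.4   0. ]] [[425.9 311.2  12. ]
 [385.8 154.6  12. ]
 [671.2 244.4  12. ]]
s red [352 160  21  19 293] [575.4 120.6 332.6] [535.8  93.  318.7] [604.4 154.5 348.9]
s green [284 246   8  17  73] [ 601.8 -163.8   70.2] [ 574.9 -176.9   55.1] [ 628.7 -150.3   84.9]
s green [273 250   7  15  64] [ 593.7 -202.7   69.7] [ 564.2 -215.8   56.5] [ 618.4 -188.6   79.4]
s green [344 275  15  17 172] [796.3 -27.3  64.7] [742.2 -43.5  10.8] [804.8  14.2 123.3]
d red [273 184  24  20 381] [563.6 134.3 333.5] [536.2  97.4 319.5] [603.2 162.  347. ]
d orange [289 267  11  33 197] [447.  228.2  98.7] [433.2 217.4  26.7] [474.3 233.5 162.3]
d green [265 173  20  16 205] [792.9 -21.  100.9] [751.4 -40.9  54.4] [804.1  29.5 122.8]
d green [336 179  20  24 257] [ 590.6 -187.5   55. ] [ 561.9 -211.3    5.9] [ 628.1 -143.4   79.2]
```

servo_tool(
  moves=[
    [[0.14, -0.18, -0.15, 0], [0.14, -0.18, -0.15, 0], [0.14, -0.18, 0, 0], [0.14, -0.18, 0, 0], [0.14, -0.18, 0, 0]],
  ],
  claw=-1,
)

```text
time_s: 1.7
tcp_pos: [210.1, -282.5, 311.6]
orientation: [3.118, 0.379, 0.001]
ft_force: [1.3, -0.1, 0.7]
opening: 1.001
grasp_force: 0.0
```

servo_tool(
  moves=[
    [[0.14, -0.18, 0, 0], [0.14, -0.18, 0, 0], [0.14, -0.18, 0, 0], [0.14, -0.18, 0, 0], [0.14, -0.18, 0, 0]],
  ],
)

```text
time_s: 2.2
tcp_pos: [302.7, -73.9, 311.7]
orientation: [3.118, 0.38, 0.003]
ft_force: [1.7, -0.4, 1.5]
opening: 0.995
grasp_force: 0.0
```

servo_tool(
  moves=[
    [[0.14, -0.18, 0, 0], [0.14, -0.18, 0, 0], [0.14, -0.18, 0, 0], [0.14, -0.18, 0, 0], [0.14, -0.18, 0, 0]],
  ],
)

```text
time_s: 2.7
tcp_pos: [400.2, 116.6, 311.5]
orientation: [-3.096, -0.426, 0.003]
ft_force: [-0.6, -1.1, -0.3]
opening: 0.997
grasp_force: 0.0
```

servo_tool(
  moves=[
    [[0.14, -0.18, 0, 0], [0.14, -0.18, 0, 0], [0, 0, 0, -0.3], [0, 0, 0, -0.3], [0, 0, 0, -0.3]],
  ],
)

```text
time_s: 3.2
tcp_pos: [446.4, 160.0, 312.6]
orientation: [-2.866, -1.167, -0.003]
ft_force: [-1.0, 0.6, 1.6]
opening: 1.002
grasp_force: 0.0
```

servo_tool(
  moves=[
    [[0, 0, 0, -0.3], [0, 0, 0, -0.3], [0, 0, 0, -0.3], [0, 0, 0, -0.3], [0, 0, 0, -0.3]],
  ],
)

```text
time_s: 3.7
tcp_pos: [446.2, 159.7, 313.0]
orientation: [-2.243, -2.138, -0.031]
ft_force: [0.6, -0.8, -0.0]
opening: 1.0
grasp_force: 0.0
```

servo_tool(
  moves=[
    [[0, 0, 0, -0.3], [0, 0, 0, -0.3], [0, 0, 0, -0.3], [0, 0, 0, -0.3], [0, 0, 0, -0.3]],
  ],
)

```text
time_s: 4.2
tcp_pos: [446.2, 159.7, 313.0]
orientation: [-1.308, -2.82, -0.053]
ft_force: [-0.6, 0.4, -0.1]
opening: 0.997
grasp_force: 0.0
```

servo_tool(
  moves=[
    [[0, 0, 0, -0.3], [0, 0, 0, -0.3], [0, 0, 0, -0.3], [0, 0, 0, -0.3], [0, 0, 0, -0.3]],
  ],
)

```text
time_s: 4.7
tcp_pos: [446.2, 159.7, 313.0]
orientation: [-0.185, -3.117, -0.069]
ft_force: [0.3, -0.2, 0.1]
opening: 0.999
grasp_force: 0.0
```

```bash
python3 - <<'E'
from workcell import ctrl
from g import *
np.set_printoptions(suppress=True,precision=4)
s=ctrl.get_state();R=cv2.Rodrigues(s["orientation"])[0]
print(s["joints"],s["tcp_pos"],"\n",R, s["wrist_torque"])
f=ctrl.grab_frame("wrist");pickle.dump(f,open("wrist1.pkl","wb"));cv2.imwrite("pics/w1.png",f["image"]);print(f["T"],f["intrinsics"])
m=mask(f,"orange");p,u,v=cloud(f,m)
if len(p):
  t=p[p[:,2]>150]; print(len(p),p.min(0),p.max(0),len(t)); 
  if len(t)>20: print(t.mean(0),cv2.minAreaRect(t[:,:2].astype(np.float32)))
E
```

```text
[0.3158 0.1711 0.0631 1.4634 0.0474 0.4344] [446.2227 159.6636 312.9936] 
 [[-0.9928  0.1187 -0.0152]
 [ 0.1179  0.992   0.0449]
 [ 0.0204  0.0427 -0.9989]] [-0.0795 -0.0084  0.017 ]
[[  0.1193   0.9522   0.2813 373.0204]
 [  0.992   -0.1264   0.0074 163.1921]
 [  0.0426   0.2782  -0.9596 431.5582]
 [  0.       0.       0.       1.    ]] [[354.6341   0.     314.5869]
 [  0.     354.6341 199.5854]
 [  0.       0.       1.    ]]
2087 [434.5718 209.7283  18.4684] [478.0681 231.6617 161.6045] 870
[455.9996 220.0792 158.5158] ((456.30096435546875, 220.7100830078125), (13.046950340270996, 43.41060256958008), 75.05982971191406)
```

View pics/w1.png

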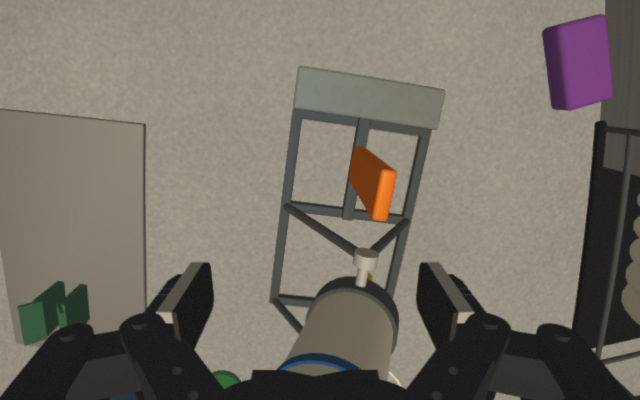

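servo_tool(
  moves=[
    [[0, -0.2, 0, 0], [0, -0.2, 0, 0], [0, -0.2, 0, 0], [0, 0, 0, 0], [0, 0, 0, 0]],
  ],
)

```text
time_s: 5.25
tcp_pos: [431.3, 40.1, 308.0]
orientation: [-0.201, -3.117, -0.069]
ft_force: [-0.0, -0.1, 0.2]
opening: 0.996
grasp_force: 0.0
```

servo_tool(
  moves=[
    [[0, 0.2, 0, 0], [0, 0.2, 0, 0], [0, 0.2, 0, 0], [0, 0.2, 0, 0], [0, 0, 0, 0]],
  ],
)

```text
time_s: 5.75
tcp_pos: [451.3, 204.9, 314.3]
orientation: [-0.184, -3.117, -0.072]
ft_force: [0.4, 0.7, -0.6]
opening: 0.998
grasp_force: 0.0
```

servo_tool(
  moves=[
    [[0, 0.1, 0, 0.28], [0, 0, 0, 0], [0, 0, 0, 0]],
  ],
)

```text
time_s: 6.05
tcp_pos: [453.3, 219.5, 315.3]
orientation: [-0.407, -3.093, -0.065]
ft_force: [-0.2, -0.7, 0.4]
opening: 1.001
grasp_force: 0.0
```

servo_tool(
  moves=[
    [[0, 0, 0, -0.3], [0, 0, 0, -0.3], [0, 0, 0, -0.3], [0, 0, 0, -0.3], [0, 0, 0, -0.3]],
  ],
)

```text
time_s: 6.55
tcp_pos: [453.6, 218.1, 315.7]
orientation: [0.763, -3.042, -0.074]
ft_force: [0.3, -0.4, -0.1]
opening: 1.002
grasp_force: 0.0
```

servo_tool(
  moves=[
    [[0, 0, 0, -0.3], [0, 0, 0, -0.3], [0, 0, 0, -0.3], [0, 0, 0, -0.3], [0, 0, 0, -0.3]],
  ],
)

```text
time_s: 7.05
tcp_pos: [453.5, 218.1, 315.7]
orientation: [-1.819, 2.544, 0.071]
ft_force: [-0.4, 0.1, 0.1]
opening: 1.005
grasp_force: 0.0
```

servo_tool(
  moves=[
    [[0, 0, 0, -0.3], [0, 0, 0, -0.3], [0, 0, 0, -0.3], [0, 0, 0, -0.3], [0, 0, 0, -0.3]],
  ],
)

```text
time_s: 7.55
tcp_pos: [453.6, 218.1, 315.7]
orientation: [-2.612, 1.692, 0.058]
ft_force: [-0.4, 0.2, 0.7]
opening: 1.002
grasp_force: 0.0
```

servo_tool(
  moves=[
    [[0, 0, 0, -0.3], [0, 0, 0, -0.3], [0, 0, 0, -0.3], [0, 0, 0, -0.3], [0, 0, 0, -0.3]],
  ],
)

```text
time_s: 8.05
tcp_pos: [453.5, 218.1, 315.6]
orientation: [-3.039, 0.616, 0.037]
ft_force: [0.3, 0.4, 0.3]
opening: 0.996
grasp_force: 0.0
```

servo_tool(
  moves=[
    [[0, 0, 0, -0.3], [0, 0, 0, -0.3], [0, 0, 0, -0.3], [0, 0, 0, -0.3], [0, 0, 0, -0.3]],
  ],
)

```text
time_s: 8.55
tcp_pos: [453.6, 218.1, 315.7]
orientation: [-3.048, -0.539, 0.011]
ft_force: [-0.6, -0.5, 0.1]
opening: 0.998
grasp_force: 0.0
```

servo_tool(
  moves=[
    [[0, 0, 0, -0.3], [0, 0, 0, -0.3], [0, 0, 0, 0]],
  ],
)

```text
time_s: 8.85
tcp_pos: [422.2, 271.0, 315.7]
orientation: [-3.01, -0.881, -0.017]
ft_force: [0.4, -0.9, -0.0]
opening: 0.999
grasp_force: 0.0
```

```bash
cat > st.py <<'E'
from workcell import ctrl
from g import *
np.set_printoptions(suppress=True,precision=4)
s=ctrl.get_state();R=cv2.Rodrigues(s["orientation"])[0]
print(s["time_s"],s["joints"],s["tcp_pos"],"head",np.degrees(np.arctan2(R[1,0],R[0,0])),"toolz",R[:,2],"tq",s["wrist_torque"],s["opening"])
E
sleep 3; python3 st.py
```

```text
8.85 [ 0.5697  0.2181  0.1293  1.4705  0.0017 -3.1416] [422.1872 270.9958 315.6786] head 32.64134500060334 toolz [ 0.0088  0.0076 -0.9999] tq [-0.0221  0.0462  0.0014] 0.9992700349048493
```

servo_tool(
  moves=[
    [[0, 0, 0, 0.3], [0, 0, 0, 0.3], [0, 0, 0, 0.3], [0, 0, 0, 0.3], [0, 0, 0, 0.3]],
  ],
)

```text
time_s: 9.35
tcp_pos: [424.5, 267.6, 315.6]
orientation: [-3.12, 0.302, -0.014]
ft_force: [0.4, 0.2, -0.7]
opening: 0.995
grasp_force: 0.0
```

servo_tool(
  moves=[
    [[0, 0, 0, 0.3], [0, 0, 0, 0.3], [0, 0, 0, 0.3], [0, 0, 0, 0.3], [0, 0, 0, 0.3]],
  ],
)

```text
time_s: 9.85
tcp_pos: [424.5, 267.6, 315.6]
orientation: [-2.79, 1.423, -0.009]
ft_force: [-0.2, 0.2, 0.1]
opening: 1.006
grasp_force: 0.0
```

servo_tool(
  moves=[
    [[0, 0, 0, 0.3], [0, 0, 0, 0.3], [0, 0, 0, 0.3], [0, 0, 0, 0.3], [0, 0, 0, 0.3]],
  ],
)

```text
time_s: 10.35
tcp_pos: [424.5, 267.6, 315.7]
orientation: [-2.074, 2.345, -0.002]
ft_force: [0.3, -0.5, 0.3]
opening: 0.998
grasp_force: 0.0
```

servo_tool(
  moves=[
    [[0, 0, 0, 0.3], [0, 0, 0, 0.3], [0, 0, 0, 0.3], [0, 0, 0, 0.3], [0, 0, 0, 0.3]],
  ],
)

```text
time_s: 10.85
tcp_pos: [424.5, 267.6, 315.7]
orientation: [-1.071, 2.942, 0.004]
ft_force: [0.5, -0.4, 0.2]
opening: 1.001
grasp_force: 0.0
```

servo_tool(
  moves=[
    [[0, 0, 0, 0.3], [0, 0, 0, 0.3], [0, 0, 0, 0.3], [0, 0, 0, 0.3], [0, 0, 0, 0.3]],
  ],
)

```text
time_s: 11.35
tcp_pos: [424.5, 267.6, 315.7]
orientation: [0.081, 3.131, 0.01]
ft_force: [0.7, 0.3, -0.3]
opening: 1.001
grasp_force: 0.0
```

servo_tool(
  moves=[
    [[0, 0, 0, 0.3], [0, 0, 0, 0.144], [-0.115, -0.1, 0, 0], [-0.115, -0.1, 0, 0], [0, 0, 0, 0]],
  ],
)

```text
time_s: 11.85
tcp_pos: [459.6, 214.8, 315.6]
orientation: [0.424, 3.104, 0.011]
ft_force: [0.6, 0.4, 0.0]
opening: 1.0
grasp_force: 0.0
```

```bash
sleep 3; python3 st.py
```

```text
11.85 [0.4368 0.2296 0.1437 1.4734 0.0006 0.7081] [459.5705 214.7545 315.5609] head 164.45474006781708 toolz [ 0.0101  0.0054 -0.9999] tq [-0.0389 -0.0067  0.0187] 0.9995570683504412
```

servo_tool(
  moves=[
    [[0.031, 0.016, 0.1, -0.02], [0, 0, 0.2, 0], [0, 0, 0.2, 0], [0, 0, 0.2, 0], [0, 0, 0.1, 0]],
  ],
)

```text
time_s: 12.35
tcp_pos: [452.2, 222.5, 152.1]
orientation: [0.402, 3.112, 0.008]
ft_force: [0.2, -0.5, -0.1]
opening: 1.0
grasp_force: 0.0
```

servo_tool(
  moves=[
    [[0, 0, 0.06, 0], [0, 0, 0.04, 0], [0, 0, 0, 0]],
  ],
)

```text
time_s: 12.65
tcp_pos: [454.7, 224.0, 135.4]
orientation: [0.401, 3.108, 0.012]
ft_force: [-0.5, 0.8, 0.2]
opening: 0.999
grasp_force: 0.0
```

```bash
sleep 3; python3 st.py
```

```text
12.65 [ 0.4567  0.333  -0.199   1.0277  0.0019  0.7136] [454.6636 223.9629 135.3624] head 165.27876273710416 toolz [ 0.0091  0.0066 -0.9999] tq [-0.0196 -0.0003 -0.026 ] 0.998568165578842
```

servo_tool(
  moves=[
    [[-0.012, -0.015, 0, 0], [0, 0, 0, 0]],
  ],
)

```text
time_s: 12.85
tcp_pos: [457.4, 220.6, 136.9]
orientation: [0.402, 3.105, 0.014]
ft_force: [1.3, 0.8, -0.8]
opening: 0.997
grasp_force: 0.0
```

servo_tool(
  moves=[
    [[0, 0, 0, 0], [0, 0, 0, 0], [0, 0, 0, 0], [0, 0, 0, 0], [0, 0, 0, 0]],
  ],
  claw=1,
)

```text
time_s: 13.35
tcp_pos: [456.4, 221.2, 135.8]
orientation: [0.401, 3.107, 0.015]
ft_force: [-0.7, 3.6, -5.5]
opening: 0.155
grasp_force: 60.2
```

servo_tool(
  moves=[
    [[0, 0, 0, 0], [0, 0, 0, 0], [0, 0, 0, 0]],
  ],
)

```text
time_s: 13.65
tcp_pos: [456.4, 221.1, 135.8]
orientation: [0.401, 3.107, 0.014]
ft_force: [-0.9, 3.5, 3.3]
opening: 0.157
grasp_force: 60.7
```

```bash
sleep 3; python3 st.py
```

```text
13.65 [ 0.4496  0.3323 -0.1988  1.0275  0.0026  0.7064] [456.4062 221.0589 135.8164] head 165.2846050244716 toolz [ 0.0099  0.0076 -0.9999] tq [ 0.215   0.2716 -0.2363] 0.15737068711789448
```

servo_tool(
  moves=[
    [[0, 0, -0.05, 0], [0, 0, -0.1, 0], [0, 0, -0.1, 0], [0, 0, -0.1, 0], [0, 0, -0.05, 0]],
  ],
)

```text
time_s: 14.15
tcp_pos: [455.0, 219.4, 215.8]
orientation: [0.402, 3.109, 0.01]
ft_force: [0.0, 0.0, -9.0]
opening: 0.157
grasp_force: 59.3
```

servo_tool(
  moves=[
    [[0, 0, 0, 0], [0, 0, 0, 0], [0, 0, 0, 0]],
  ],
)

```text
time_s: 14.45
tcp_pos: [454.4, 219.4, 213.8]
orientation: [0.402, 3.11, 0.009]
ft_force: [0.6, -0.4, -8.3]
opening: 0.16
grasp_force: 59.3
```

```bash
sleep 3; cat > meas.py <<'E'
from workcell import ctrl
from g import *
R0=cv2.Rodrigues(np.array([0.401,3.107,0.014]))[0]; T0=np.array([456.4,221.06,135.8])
PV0=np.array([586.6,185.7,140.]); PT=R0.T@(PV0-T0); YT=R0.T@np.array([.258,.966,0])
H=205.
def frame(tcp,rv):
    R=cv2.Rodrigues(np.array(rv,float))[0]; y=R@YT; y[2]=0; y/=np.linalg.norm(y)
    return np.array(tcp)+R@PT, y
def top(pv,y,L): return pv+H*(-np.sin(L)*y+np.cos(L)*np.array([0,0,1]))
def redc(f):
    m=mask(f,"red").astype(np.uint8);n,lab,st,c=cv2.connectedComponentsWithStats(m)
    if n<2: return None,0
    i=1+np.argmax(st[1:,4]); return c[i],st[i,4]
OFF={}
for k in("scene","side"):
    f=pickle.load(open(k+"0.pkl","rb")); OFF[k]=redc(f)[0]-proj(f,top(PV0,np.array([.258,.966,0]),.32))[0]
def lean(f,k,pv,y):
    c,a=redc(f); c=c-OFF[k]
    q=proj(f,np.array([top(pv,y,L) for L in(0.,.05)])); L=0.
    for _ in range(5):
        q=proj(f,np.array([top(pv,y,L),top(pv,y,L+.01)])); d=(q[1]-q[0])/.01; r=c-q[0]; L+=r@d/(d@d)
    d/=np.linalg.norm(d); return L,float(r@np.array([-d[1],d[0]])),a
E
python3 st.py; python3 - <<'E'
from meas import *
print(OFF)
for k in("scene","side","scene","scene"):
    s=ctrl.get_state();pv,y=frame(s["tcp_pos"],s["orientation"]); f=ctrl.grab_frame(k); print(k,pv.round(1),y.round(3),lean(f,k,pv,y))
    pickle.dump(f,open(k+"1.pkl","wb"))
m=mask(f,"green");p,u,v=cloud(f,m)
g=p[p[:,0]<700];print("cheeks",np.median(g,0))
E
```

```text
14.45 [ 0.4488  0.2667 -0.073   1.2234  0.0019  0.7058] [454.4092 219.4314 213.7557] head 165.275829651882 toolz [ 0.006  0.005 -1.   ] tq [0.0875 0.2225 0.0282] 0.16040295898480328
{'scene': array([0.46619905, 1.68327891]), 'side': array([-1.53126542,  3.55511172])}
scene [584.6 184.  217.6] [0.258 0.966 0.   ] (np.float64(0.32466627746447263), -0.13825490186584205, np.int32(332))Traceback (most recent call last):
  File "<stdin>", line 4, in <module>
  File "meas.py", line 18, in lean
    c,a=redc(f); c=c-OFF[k]
                   ~^~~~~~~
TypeError: unsupported operand type(s) for -: 'NoneType' and 'float'
```

```bash
cat > model.py <<'E'
import numpy as np
from scipy.linalg import expm
from scipy.optimize import lsq_linear
I,M,K,C,ML,TAU,PHI=.0039,.162,.115,.0145,.0165,.015,.003
def sim(x,w,dt,q=.32,b=None):           # x=[L,Ld,y,v,phi], with stop and sine
    x=np.array(x,float);n=max(1,round(dt/.0025));h=dt/n
    for _ in range(n):
        a=(w-x[3])/TAU; x[3]=w-(w-x[3])*np.exp(-h/TAU); a=a*(1-np.exp(-h/TAU))*TAU/h
        x[1]+=h*(M*np.sin(x[0])-K*(x[0]-x[4])-C*x[1]+ML*a)/I; x[0]+=h*x[1]; x[2]+=h*x[3]
        if abs(x[0]-x[4])>q: x[0]=x[4]+np.sign(x[0]-x[4])*q; x[1]=0 if x[1]*(x[0]-x[4])>0 else x[1]
    return x
A=np.array([[0,1,0,0,0,0],[(M-K)/I,-C/I,0,-ML/TAU/I,K/I,ML/TAU/I],[0,0,0,1,0,0],[0,0,0,-1/TAU,0,1/TAU],[0]*6,[0]*6])
def disc(dt): E=expm(A*dt); return E[:5,:5],E[:5,5]
def plan(x,first,N,yref,wmax=.33,w0=0.,qL=3.,qy=.5,qd=.3,wpre=()):
    """rows with a .05 s camera hold after 'first' rows, then after each further 5; returns w and predicted states"""
    F,G=disc(.1);Fc,_=disc(.05); S=np.zeros((5,N));c=np.array(x,float);r=[];t=[]
    for k in range(N):
        S=F@S;S[:,k]+=G;c=F@c
        yr=yref(k) if callable(yref) else yref
        late=1+3*(k>N-6)
        r+= [qL*late*S[0],.3*qL*late*S[1],qy*late*S[2]]; t+=[-qL*late*c[0],-.3*qL*late*c[1],qy*late*(yr-c[2])]
        d=np.zeros(N);d[k]=1
        if k: d[k-1]=-1
        r.append(qd*d);t.append(qd*(w0 if k==0 else 0))
        if (k+1-first)%5==0 and k+1>=first: S=Fc@S;c=Fc@c
    w=lsq_linear(np.array(r),np.array(t),(-wmax,wmax)).x
    return w
def roll(x,w,first):
    o=[]
    for k,a in enumerate(w):
        x=sim(x,a,.1);o.append(x)
        if (k+1-first)%5==0 and k+1>=first: x=sim(x,0,.05)
    return np.array(o)
E
python3 - <<'E'
from model import *
np.set_printoptions(suppress=True,precision=3,linewidth=160)
for pre in ([.1,.2,.3],[.1,.2,.33,.33]):
  x=np.array([.323,0,0,0,.003])
  for a in pre:x=sim(x,a,.1)
  for qd in(.1,.3):
    f=5-len(pre)
    w=plan(x,f,30,-.02,w0=pre[-1],qd=qd); o=roll(x,w,f); print(pre,qd,x,"\n",w,"\n",o[:20,:3].T)
E
```

```text
[0.1, 0.2, 0.3] 0.1 [0.323 0.    0.056 0.3   0.003] 
 [-0.171 -0.209 -0.237 -0.24  -0.233 -0.22  -0.204 -0.149 -0.131 -0.112 -0.094 -0.078 -0.038 -0.023 -0.009  0.004  0.015  0.034  0.043  0.051  0.057  0.062
  0.063  0.066  0.067  0.053  0.051  0.043  0.041  0.039] 
 [[ 0.191  0.088  0.027 -0.02  -0.051 -0.073 -0.088 -0.069 -0.077 -0.082 -0.087 -0.093 -0.088 -0.094 -0.102 -0.112 -0.126 -0.157 -0.18  -0.211]
 [-1.202 -0.804 -0.556 -0.387 -0.275 -0.204 -0.163 -0.117 -0.09  -0.077 -0.075 -0.082 -0.076 -0.089 -0.109 -0.136 -0.171 -0.219 -0.281 -0.355]
 [ 0.045  0.025  0.002 -0.022 -0.046 -0.068 -0.089 -0.104 -0.118 -0.129 -0.139 -0.147 -0.151 -0.154 -0.155 -0.154 -0.153 -0.15  -0.146 -0.141]]
[0.1, 0.2, 0.3] 0.3 [0.323 0.    0.056 0.3   0.003] 
 [-0.169 -0.209 -0.237 -0.241 -0.234 -0.221 -0.204 -0.15  -0.131 -0.113 -0.095 -0.078 -0.038 -0.023 -0.009  0.004  0.015  0.034  0.043  0.051  0.057  0.062
  0.064  0.066  0.067  0.054  0.051  0.043  0.042  0.04 ] 
 [[ 0.192  0.089  0.027 -0.02  -0.051 -0.073 -0.089 -0.069 -0.077 -0.082 -0.087 -0.093 -0.088 -0.094 -0.102 -0.113 -0.127 -0.157 -0.1
[... 1009 characters left out ...]
 0.2, 0.33, 0.33] 0.3 [0.323 0.    0.091 0.33  0.003] 
 [-0.092 -0.187 -0.209 -0.215 -0.212 -0.203 -0.162 -0.149 -0.135 -0.12  -0.106 -0.069 -0.056 -0.044 -0.033 -0.023 -0.003  0.006  0.013  0.019  0.025  0.031
  0.034  0.037  0.038  0.027  0.021  0.019  0.016  0.014] 
 [[ 0.207  0.091  0.028 -0.015 -0.045 -0.066 -0.053 -0.064 -0.072 -0.079 -0.087 -0.08  -0.087 -0.097 -0.108 -0.122 -0.146 -0.17  -0.2   -0.238]
 [-1.042 -0.726 -0.505 -0.356 -0.259 -0.199 -0.151 -0.116 -0.097 -0.091 -0.096 -0.094 -0.101 -0.117 -0.142 -0.174 -0.222 -0.276 -0.343 -0.425]
 [ 0.088  0.071  0.05   0.029  0.007 -0.013 -0.03  -0.045 -0.058 -0.071 -0.081 -0.089 -0.095 -0.099 -0.103 -0.105 -0.106 -0.105 -0.104 -0.102]]
```

servo_tool(
  moves=[
    [[0, 0.05, 0, 0], [0, 0.1, 0, 0], [0, 0.15, 0, 0], [0, -0.085, 0, 0], [0, -0.105, 0, 0]],
  ],
)

```text
time_s: 15.05
tcp_pos: [461.5, 243.3, 214.9]
orientation: [0.396, 3.108, 0.013]
ft_force: [-0.1, -0.4, -8.3]
opening: 0.158
grasp_force: 60.7
```

```bash
sleep 3; cat > ctl.py <<'E'
import sys,json
from model import *
from meas import *
# usage: ctl.py "[row fractions along tool y sent]" yref [slope m/row] [qy]
np.set_printoptions(suppress=True,precision=3,linewidth=170)
try: d=json.load(open("kf.json"));x=np.array(d["x"]);P=np.array(d["P"]);O=np.array(d["O"])
except FileNotFoundError:
    x=np.array([.323,0,0,0,.003]);P=np.diag([.003,.0,.008])**2;O=PV0+[-2.,-1.7,0]
sent=json.loads(sys.argv[1]);yref=float(sys.argv[2]);slope=float(sys.argv[3]) if len(sys.argv)>3 else 0;qy=float(sys.argv[4]) if len(sys.argv)>4 else .5
def jac(x,w,dt):
    f=lambda z:sim(z,w,dt)[[0,1,4]];b=f(x);J=[]
    for i in(0,1,4): z=x.copy();z[i]-=1e-3*np.sign(x[0]);J.append((f(z)-b)/(z[i]-x[i]))
    return np.array(J).T
for a in sent:
    J=jac(x,a*2,.1);x=sim(x,a*2,.1);P=J@P@J.T+np.diag([.004,.05,.0005])**2
s=ctrl.get_state();f=ctrl.grab_frame("scene")
pv,y=frame(s["tcp_pos"],s["orientation"]);L,res,ar=lean(f,"scene",pv,y)
pred=x.copy();Hm=np.array([1,0,0.]);Kk=P@Hm/(P[0,0]+.006**2)
x[[0,1,4]]+=Kk*(L-x[0]);P=P-np.outer(Kk,Hm@P)
x[2]=(pv-O)@y/1000
print("t",s["time_s"],"pv",pv.round(1),"L",round(L,4),"pred",pred,"est",x,"sd",np.sqrt(np.diag(P)),"res",round(res,2),ar,"F",s["ft_force"].round(1),s["tcp_pos"].round(1),s["opening"].round(3))
J=jac(x,0,.05);x=sim(x,0,.05);P=J@P@J.T+np.diag([.002,.02,.0003])**2
json.dump(dict(x=x.tolist(),P=P.tolist(),O=O.tolist()),open("kf.json","w"))
xe=x.copy()
w=plan(x,5,30,(lambda k:yref+slope*max(0,0)) if slope==0 else (lambda k:x[2]+np.clip(yref-x[2],-slope*(k+1),slope*(k+1))),qy=qy)
r=(w/2).round(3);o=roll(x,r*2,5)
print("rows",r[:5].tolist(),r[5:10].tolist());print("L",o[:10,0],"y",o[:10,2])
E
python3 ctl.py "[0.05,0.1,0.15,-0.085,-0.105]" -0.02
```

```text
Traceback (most recent call last):
  File "ctl.py", line 21, in <module>
    print("t",s["time_s"],"pv",pv.round(1),"L",round(L,4),"pred",pred,"est",x,"sd",np.sqrt(np.diag(P)),"res",round(res,2),ar,"F",s["ft_force"].round(1),s["tcp_pos"].round(1),s["opening"].round(3))
                                                                                                                                                                              ^^^^^^^^^^^^^^^^^^
AttributeError: 'float' object has no attribute 'round'
```

```bash
sed -i 's/,s\["opening"\].round(3))/,round(float(s["opening"]),3))/; s/^    J=jac(x,a\*2,.1);x=sim(x,a\*2,.1)/    dt,a=(.05,0) if a is None else (.1,a)\n    J=jac(x,a*2,dt);x=sim(x,a*2,dt)/' ctl.py; python3 ctl.py "[0.05,0.1,0.15,-0.085,-0.105,null]" -0.02
```

```text
t 15.1 pv [589.8 203.2 218.6] L 0.0801 pred [ 0.083  0.13   0.022 -0.007  0.003] est [ 0.08   0.12   0.02  -0.007  0.002] sd [0.006 0.069 0.005] res -0.58 327 F [-3.5 -3.2 -8.8] [459.6 238.6 214.6] 0.156
rows [-0.117, -0.12, -0.117, -0.111, -0.104] [-0.078, -0.069, -0.06, -0.051, -0.043]
L [ 0.034 -0.011 -0.041 -0.061 -0.076 -0.054 -0.06  -0.063 -0.064 -0.065] y [-0.    -0.024 -0.048 -0.07  -0.091 -0.107 -0.121 -0.134 -0.144 -0.153]
```

servo_tool(
  moves=[
    [[0, -0.117, 0, 0], [0, -0.12, 0, 0], [0, -0.117, 0, 0], [0, -0.111, 0, 0], [0, -0.104, 0, 0]],
  ],
)

```text
time_s: 15.65
tcp_pos: [432.2, 131.1, 214.7]
orientation: [0.401, 3.107, 0.013]
ft_force: [0.6, -0.1, -7.6]
opening: 0.156
grasp_force: 61.1
```

```bash
sleep 3; python3 ctl.py "[-0.117, -0.12, -0.117, -0.111, -0.104]" -0.05
```

```text
t 15.65 pv [562.4  95.7 218.9] L -0.0105 pred [-0.076 -0.151 -0.091 -0.208  0.002] est [-0.012  0.012 -0.091 -0.208  0.006] sd [0.006 0.064 0.005] res -0.67 322 F [ 0.6 -0.1 -7.6] [432.2 131.1 214.7] 0.156
rows [-0.165, -0.165, -0.165, -0.164, -0.15] [-0.107, -0.091, -0.076, -0.062, -0.048]
L [-0.017 -0.055 -0.086 -0.114 -0.134 -0.101 -0.107 -0.11  -0.112 -0.113] y [-0.122 -0.155 -0.188 -0.221 -0.252 -0.274 -0.293 -0.308 -0.321 -0.331]
```

```bash
python3 - <<'E'
from model import *
import json
np.set_printoptions(suppress=True,precision=3,linewidth=170)
x=np.array(json.load(open("kf.json"))["x"]);print(x)
for yr,qL,qy,wm in((-.1,3,2,.36),(-.1,1,2,.38),(0,1,3,.38),(-.05,.5,3,.4)):
    w=plan(x,5,30,yr,qL=qL,qy=qy,qd=.1,wmax=wm);o=roll(x,w,5);print(yr,qL,qy,(w[:10]/2),"\n",o[:25:2,0],"\n",o[:25:2,2])
E
```

```text
[ 0.019  0.762 -0.094 -0.007  0.006]
-0.1 3 2 [-0.18  -0.18  -0.18  -0.18  -0.159 -0.091 -0.064 -0.04  -0.019 -0.002] 
 [-0.026 -0.112 -0.174 -0.129 -0.11  -0.082 -0.056 -0.039 -0.047 -0.047 -0.09  -0.12  -0.177] 
 [-0.125 -0.197 -0.265 -0.299 -0.312 -0.308 -0.289 -0.265 -0.236 -0.206 -0.178 -0.151 -0.127]
-0.1 1 2 [-0.19  -0.19  -0.19  -0.19  -0.19  -0.11  -0.047  0.003  0.039  0.063] 
 [-0.032 -0.13  -0.216 -0.174 -0.11  -0.049  0.006  0.031  0.014  0.01  -0.021 -0.04  -0.072] 
 [-0.127 -0.203 -0.279 -0.314 -0.308 -0.277 -0.234 -0.195 -0.163 -0.139 -0.121 -0.11  -0.104]
0 1 3 [-0.19  -0.19  -0.19  -0.19  -0.19  -0.19  -0.122 -0.004  0.075  0.123] 
 [-0.032 -0.13  -0.216 -0.268 -0.171 -0.05   0.054  0.097  0.076  0.078  0.061  0.074  0.092] 
 [-0.127 -0.203 -0.279 -0.343 -0.334 -0.275 -0.199 -0.132 -0.082 -0.048 -0.025 -0.012 -0.004]
-0.05 0.5 3 [-0.2   -0.2   -0.2   -0.2   -0.2   -0.2   -0.058  0.083  0.143  0.151] 
 [-0.039 -0.147 -0.245 -0.266 -0.095  0.013  0.098  0.088  0.07   0.067  0.076  0.111  0.168] 
 [-0.128 -0.208 -0.288 -0.344 -0.304 -0.236 -0.164 -0.122 -0.093 -0.076 -0.066 -0.058 -0.052]
```

servo_tool(
  moves=[
    [[0, -0.165, -0.015, 0], [0, -0.165, -0.015, 0], [0, -0.165, -0.015, 0], [0, -0.164, -0.015, 0], [0, -0.15, -0.015, 0]],
  ],
)

```text
time_s: 16.2
tcp_pos: [391.0, -26.2, 228.6]
orientation: [0.401, 3.106, 0.012]
ft_force: [1.2, -0.7, -8.9]
opening: 0.152
grasp_force: 61.3
```

```bash
sleep 3; python3 ctl.py "[-0.165,-0.165,-0.165,-0.164,-0.15]" -0.1 0 1
```

```text
t 16.2 pv [521.2 -61.5 232.9] L -0.1295 pred [-0.134 -0.216 -0.252 -0.3    0.006] est [-0.13  -0.205 -0.254 -0.3    0.006] sd [0.006 0.064 0.004] res -0.72 330 F [ 1.2 -0.7 -8.9] [391.  -26.2 228.6] 0.152
rows [-0.113, -0.097, -0.08, -0.064, -0.049] [-0.017, -0.004, 0.008, 0.018, 0.027]
L [-0.098 -0.106 -0.109 -0.109 -0.107 -0.086 -0.079 -0.072 -0.066 -0.061] y [-0.277 -0.297 -0.314 -0.327 -0.337 -0.341 -0.342 -0.341 -0.338 -0.333]
```

servo_tool(
  moves=[
    [[0, -0.113, -0.01, 0], [0, -0.097, 0, 0], [0, -0.08, 0, 0], [0, -0.064, 0, 0], [0, -0.049, 0, 0]],
  ],
)

```text
time_s: 16.75
tcp_pos: [370.9, -103.7, 229.7]
orientation: [0.402, 3.106, 0.012]
ft_force: [0.1, 0.4, -8.6]
opening: 0.157
grasp_force: 61.9
```

```bash
sleep 3; python3 ctl.py "[-0.113,-0.097,-0.08,-0.064,-0.049]" -0.1 0 1
```

```text
t 16.75 pv [ 501.  -139.1  234. ] L -0.113 pred [-0.107 -0.023 -0.337 -0.098  0.006] est [-0.113 -0.037 -0.334 -0.098  0.006] sd [0.006 0.064 0.004] res -0.71 340 F [ 0.1  0.4 -8.6] [ 370.9 -103.7  229.7] 0.157
rows [0.003, 0.014, 0.024, 0.031, 0.037] [0.045, 0.049, 0.053, 0.055, 0.057]
L [-0.081 -0.066 -0.053 -0.044 -0.035 -0.037 -0.028 -0.021 -0.015 -0.009] y [-0.335 -0.332 -0.328 -0.322 -0.314 -0.306 -0.296 -0.285 -0.274 -0.263]
```

servo_tool(
  moves=[
    [[0, 0.003, 0, 0], [0, 0.014, 0, 0], [0, 0.024, 0, 0], [0, 0.031, 0, 0], [0, 0.037, 0, 0]],
  ],
)

```text
time_s: 17.3
tcp_pos: [376.2, -81.3, 229.7]
orientation: [0.4, 3.107, 0.013]
ft_force: [0.1, 0.2, -8.5]
opening: 0.16
grasp_force: 61.9
```

```bash
sleep 3; python3 ctl.py "[0.003,0.014,0.024,0.031,0.037]" -0.1 0 1
```

```text
t 17.3 pv [ 506.4 -116.6  233.9] L -0.0524 pred [-0.035  0.061 -0.314  0.074  0.006] est [-0.052  0.02  -0.311  0.074  0.005] sd [0.006 0.063 0.004] res -0.82 345 F [ 0.1  0.2 -8.5] [376.2 -81.3 229.7] 0.16
rows [0.079, 0.083, 0.084, 0.083, 0.081] [0.07, 0.068, 0.065, 0.062, 0.058]
L [-0.039 -0.016 -0.     0.012  0.021  0.004  0.011  0.017  0.022  0.026] y [-0.296 -0.279 -0.263 -0.246 -0.23  -0.216 -0.202 -0.189 -0.176 -0.165]
```

servo_tool(
  moves=[
    [[0, 0.079, 0, 0], [0, 0.083, 0, 0], [0, 0.084, 0, 0], [0, 0.083, 0, 0], [0, 0.081, 0, 0]],
  ],
)

```text
time_s: 17.85
tcp_pos: [397.0, -1.7, 230.5]
orientation: [0.4, 3.107, 0.013]
ft_force: [0.1, -0.4, -8.2]
opening: 0.158
grasp_force: 61.9
```

```bash
sleep 3; python3 ctl.py "[0.079,0.083,0.084,0.083,0.081]" -0.1 0 1
```

```text
t 17.85 pv [527.2 -37.  234.7] L -0.0007 pred [ 0.021  0.092 -0.23   0.162  0.005] est [-0.     0.04  -0.228  0.162  0.004] sd [0.006 0.063 0.003] res -0.66 340 F [ 0.1 -0.4 -8.2] [397.   -1.7 230.5] 0.158
rows [0.106, 0.104, 0.099, 0.093, 0.086] [0.066, 0.06, 0.054, 0.047, 0.042]
L [-0.003  0.018  0.032  0.042  0.049  0.027  0.032  0.035  0.036  0.039] y [-0.208 -0.187 -0.167 -0.148 -0.131 -0.117 -0.105 -0.094 -0.084 -0.076]
```

servo_tool(
  moves=[
    [[0, 0.106, 0, 0], [0, 0.104, 0, 0], [0, 0.099, 0, 0], [0, 0.093, 0, 0], [0, 0.086, 0, 0]],
  ],
)

```text
time_s: 18.4
tcp_pos: [421.7, 92.9, 231.3]
orientation: [0.4, 3.108, 0.013]
ft_force: [-0.1, 0.2, -9.5]
opening: 0.154
grasp_force: 61.9
```

```bash
sleep 3; python3 ctl.py "[0.106,0.104,0.099,0.093,0.086]" -0.12 0 1
```

```text
t 18.4 pv [551.9  57.6 235.4] L 0.0357 pred [ 0.049  0.085 -0.131  0.172  0.004] est [ 0.036  0.052 -0.131  0.172  0.004] sd [0.006 0.063 0.003] res -0.74 336 F [-0.1  0.2 -9.5] [421.7  92.9 231.3] 0.154
rows [0.087, 0.081, 0.073, 0.065, 0.057] [0.038, 0.031, 0.024, 0.018, 0.013]
L [0.022 0.034 0.041 0.045 0.048 0.031 0.032 0.031 0.03  0.03 ] y [-0.113 -0.097 -0.082 -0.069 -0.057 -0.049 -0.043 -0.038 -0.034 -0.031]
```

servo_tool(
  moves=[
    [[0, 0.087, 0, 0], [0, 0.081, 0, 0], [0, 0.073, 0, 0], [0, 0.065, 0, 0], [0, 0.057, 0, 0]],
  ],
)

```text
time_s: 18.95
tcp_pos: [440.2, 162.7, 231.9]
orientation: [0.401, 3.107, 0.012]
ft_force: [0.6, 0.2, -8.2]
opening: 0.155
grasp_force: 61.9
```

```bash
sleep 3; python3 ctl.py "[0.087,0.081,0.073,0.065,0.057]" -0.08 0 1
```

```text
t 18.95 pv [570.4 127.4 236. ] L 0.0377 pred [ 0.048  0.047 -0.057  0.114  0.004] est [ 0.038  0.022 -0.058  0.114  0.004] sd [0.006 0.063 0.003] res -0.73 333 F [ 0.6  0.2 -8.2] [440.2 162.7 231.9] 0.155
rows [0.045, 0.04, 0.034, 0.029, 0.024] [0.014, 0.01, 0.007, 0.003, 0.0]
L [0.021 0.023 0.024 0.024 0.023 0.015 0.014 0.013 0.012 0.012] y [-0.049 -0.041 -0.034 -0.028 -0.023 -0.02  -0.018 -0.016 -0.016 -0.016]
```

servo_tool(
  moves=[
    [[0, 0.045, 0, 0], [0, 0.04, 0, 0], [0, 0.034, 0, 0], [0, 0.029, 0, 0], [0, 0.024, 0, 0]],
  ],
)

```text
time_s: 19.5
tcp_pos: [448.9, 195.3, 232.3]
orientation: [0.401, 3.107, 0.012]
ft_force: [0.8, 0.1, -8.6]
opening: 0.156
grasp_force: 61.9
```

```bash
sleep 3; python3 ctl.py "[0.045,0.04,0.034,0.029,0.024]" -0.06 0 1
```

```text
t 19.5 pv [579.1 159.9 236.4] L 0.0117 pred [ 0.023  0.01  -0.023  0.048  0.004] est [ 0.012 -0.017 -0.025  0.048  0.003] sd [0.006 0.063 0.003] res -0.88 324 F [ 0.8  0.1 -8.6] [448.9 195.3 232.3] 0.156
rows [0.027, 0.024, 0.021, 0.017, 0.014] [0.007, 0.004, 0.001, -0.001, -0.003]
L [0.007 0.01  0.012 0.013 0.013 0.009 0.008 0.007 0.006 0.006] y [-0.019 -0.014 -0.01  -0.007 -0.004 -0.002 -0.001 -0.001 -0.001 -0.002]
```

servo_tool(
  moves=[
    [[0, 0.027, 0, 0], [0, 0.024, 0, 0], [0, 0.021, 0, 0], [0, 0.017, 0, 0], [0, 0.012, 0, 0]],
  ],
)

```text
time_s: 20.05
tcp_pos: [454.0, 214.9, 232.4]
orientation: [0.401, 3.107, 0.012]
ft_force: [-1.8, -0.1, -8.8]
opening: 0.154
grasp_force: 61.9
```

```bash
sleep 3; sed -i 's/.05,.0005\]/.05,.002]/' ctl.py; python3 ctl.py "[0.027,0.024,0.021,0.017,0.012]" -0.06 0 1
```

```text
t 20.05 pv [584.2 179.5 236.6] L -0.0043 pred [ 0.012 -0.001 -0.004  0.024  0.003] est [-0.004 -0.041 -0.004  0.024  0.003] sd [0.006 0.064 0.005] res -0.94 318 F [-1.8 -0.1 -8.8] [454.  214.9 232.4] 0.154
rows [0.034, 0.031, 0.027, 0.022, 0.018] [0.008, 0.004, 0.0, -0.003, -0.006]
L [0.002 0.011 0.017 0.019 0.021 0.015 0.014 0.012 0.011 0.009] y [0.002 0.008 0.014 0.018 0.022 0.024 0.025 0.025 0.024 0.023]
```

servo_tool(
  moves=[
    [[0, 0.03, 0, 0], [0, 0.028, 0, 0], [0, 0.024, 0, 0], [0, 0.018, 0, 0], [0, 0.012, 0, 0]],
  ],
)

```text
time_s: 20.6
tcp_pos: [459.7, 236.6, 232.6]
orientation: [0.401, 3.107, 0.012]
ft_force: [-0.8, 0.1, -9.1]
opening: 0.154
grasp_force: 61.9
```

```bash
sleep 3; sed -i 's/.004,.05,.002\]/.003,.02,.002]/;s/.002,.02,.0003\]/.001,.01,.0005]/' ctl.py; python3 - <<'E'
import json
d=json.load(open("kf.json"));d["P"][2]=[0,0,.01**2];d["P"][0][2]=d["P"][1][2]=0;d["x"][1]*=1;d["P"][1]=[0,.04**2,0];d["P"][0][1]=0;json.dump(d,open("kf.json","w"))
E
python3 ctl.py "[0.03,0.028,0.024,0.018,0.012]" -0.06 0 1
```

```text
t 20.6 pv [589.9 201.3 236.7] L -0.003 pred [ 0.009 -0.016  0.018  0.024  0.003] est [-0.003 -0.052  0.018  0.024  0.   ] sd [0.006 0.045 0.008] res -0.98 322 F [-0.8  0.1 -9.1] [459.7 236.6 232.6] 0.154
rows [0.045, 0.041, 0.036, 0.03, 0.024] [0.01, 0.004, -0.001, -0.006, -0.01]
L [0.008 0.022 0.03  0.034 0.037 0.029 0.027 0.025 0.022 0.02 ] y [0.026 0.034 0.042 0.048 0.053 0.055 0.056 0.056 0.055 0.053]
```

servo_tool(
  moves=[
    [[0, 0.035, 0, 0], [0, 0.03, 0, 0], [0, 0.025, 0, 0], [0, 0.018, 0, 0], [0, 0.012, 0, 0]],
  ],
)

```text
time_s: 21.15
tcp_pos: [465.8, 259.8, 232.7]
orientation: [0.401, 3.107, 0.012]
ft_force: [0.4, -0.3, -9.2]
opening: 0.152
grasp_force: 61.9
```

```bash
sleep 3; python3 ctl.py "[0.035,0.03,0.025,0.018,0.012]" -0.06 0 1
```

```text
t 21.15 pv [596.  224.5 236.9] L -0.0012 pred [ 0.004 -0.042  0.042  0.024  0.   ] est [-0.001 -0.058  0.042  0.024 -0.001] sd [0.006 0.038 0.006] res -0.82 327 F [ 0.4 -0.3 -9.2] [465.8 259.8 232.7] 0.152
rows [0.05, 0.046, 0.039, 0.032, 0.025] [0.009, 0.002, -0.004, -0.01, -0.015]
L [0.012 0.028 0.037 0.042 0.045 0.036 0.034 0.031 0.028 0.024] y [0.051 0.06  0.068 0.075 0.08  0.082 0.083 0.082 0.08  0.078]
```

servo_tool(
  moves=[
    [[0, 0.048, 0, 0], [0, 0.044, 0, 0], [0, 0.037, 0, 0], [0, 0.03, 0, 0], [0, 0.022, 0, 0]],
  ],
)

```text
time_s: 21.7
tcp_pos: [475.0, 295.2, 233.0]
orientation: [0.401, 3.107, 0.012]
ft_force: [-0.3, 0.1, -8.8]
opening: 0.156
grasp_force: 61.9
```

```bash
sleep 3; python3 ctl.py "[0.048,0.044,0.037,0.03,0.022]" -0.06 0 1
```

```text
t 21.7 pv [605.2 259.8 237.2] L 0.0376 pred [ 0.038  0.017  0.078  0.044 -0.001] est [ 0.038  0.016  0.079  0.044 -0.001] sd [0.006 0.037 0.006] res -0.63 334 F [-0.3  0.1 -8.8] [475.  295.2 233. ] 0.156
rows [0.012, 0.006, 0.0, -0.005, -0.01] [-0.017, -0.021, -0.024, -0.027, -0.03]
L [0.031 0.03  0.027 0.025 0.022 0.021 0.016 0.012 0.009 0.005] y [0.081 0.083 0.083 0.082 0.08  0.077 0.073 0.068 0.063 0.057]
```

servo_tool(
  moves=[
    [[0, 0.012, 0, 0], [0, 0.006, 0, 0], [0, 0, 0, 0], [0, -0.005, 0, 0], [0, -0.01, 0, 0]],
  ],
)

```text
time_s: 22.25
tcp_pos: [475.0, 294.8, 233.2]
orientation: [0.402, 3.107, 0.012]
ft_force: [0.4, -0.7, -8.6]
opening: 0.154
grasp_force: 61.9
```

```bash
sleep 3; python3 ctl.py "[0.012,0.006,0,-0.005,-0.01]" -0.1 0 1; python3 - <<'E'
from g import *
np.set_printoptions(suppress=True,precision=1)
f=pickle.load(open("wrist1.pkl","rb"));p,u,v=cloud(f,mask(f,"green"));g=p[(p[:,1]<-100)];print(len(g),g.min(0),g.max(0),np.median(g,0))
print(plane(f,[(145,124)],8), "expect right-back corner of slab x-250,y+100")
s=pickle.load(open("scene0.pkl","rb"))
for F,n in((s,"s"),(pickle.load(open("scene1.pkl","rb")) if __import__("os").path.exists("scene1.pkl") else s,"s1"),(pickle.load(open("side0.pkl","rb")),"d")):
    p,u,v=cloud(F,mask(F,"green")); p=p[(p[:,0]<700)&(p[:,2]>20)]
    a=np.radians(-14.7);R=np.array([[np.cos(a),np.sin(a)],[-np.sin(a),np.cos(a)]]);q=(p[:,:2]-[596,-182])@R.T
    print(n,len(q),np.percentile(q,[2,50,98],axis=0).round(1).tolist(),np.percentile(p[:,2],[2,98]))
E
```

```text
t 22.25 pv [605.2 259.4 237.4] L 0.0227 pred [ 0.022 -0.018  0.08  -0.02  -0.001] est [ 0.023 -0.016  0.078 -0.02  -0.001] sd [0.006 0.037 0.006] res -0.68 335 F [ 0.4 -0.7 -8.6] [475.  294.8 233.2] 0.154
rows [-0.016, -0.021, -0.025, -0.029, -0.032] [-0.034, -0.036, -0.038, -0.04, -0.041]
L [ 0.023  0.018  0.014  0.01   0.006  0.011  0.005  0.001 -0.004 -0.008] y [0.075 0.071 0.066 0.06  0.054 0.047 0.04  0.033 0.025 0.017]
2574 [ 562.9 -212.3   10.2] [ 625.1 -145.    77.3] [ 586.9 -187.9   52.3]
[[379.3 -19.9   8. ]] expect right-back corner of slab x-250,y+100
s 139 [[-26.0, -28.1], [2.2, 10.9], [27.4, 26.1]] [55.8 82.6]
s1 132 [[-26.3, -27.6], [2.6, 11.9], [26.7, 26.2]] [50.5 80.2]
d 247 [[-30.3, -25.1], [-6.3, -9.5], [22.8, 29.6]] [21.9 77.1]
```

servo_tool(
  moves=[
    [[0, -0.016, 0, 0], [0, -0.021, 0, 0], [0, -0.025, 0, 0], [0, -0.029, 0, 0], [0, -0.032, 0, 0]],
  ],
)

```text
time_s: 22.8
tcp_pos: [468.6, 270.6, 233.0]
orientation: [0.401, 3.107, 0.012]
ft_force: [-0.2, 0.4, -9.2]
opening: 0.157
grasp_force: 61.9
```

```bash
sleep 3; python3 ctl.py "[-0.016,-0.021,-0.025,-0.029,-0.032]" -0.35 0.014 1
```

```text
t 22.8 pv [598.8 235.2 237.2] L 0.006 pred [ 0.006 -0.036  0.054 -0.064 -0.001] est [ 0.006 -0.035  0.053 -0.064 -0.   ] sd [0.006 0.037 0.006] res -0.82 332 F [-0.2  0.4 -9.2] [468.6 270.6 233. ] 0.157
rows [-0.016, -0.021, -0.027, -0.033, -0.039] [-0.046, -0.052, -0.058, -0.063, -0.067]
L [0.022 0.026 0.027 0.025 0.023 0.031 0.024 0.018 0.012 0.005] y [ 0.049  0.045  0.04   0.034  0.026  0.017  0.007 -0.005 -0.017 -0.03 ]
```

servo_tool(
  moves=[
    [[0, -0.016, 0, 0], [0, -0.021, 0, 0], [0, -0.027, 0, 0], [0, -0.033, 0, 0], [0, -0.039, 0, 0]],
  ],
)

```text
time_s: 23.35
tcp_pos: [461.7, 244.4, 232.7]
orientation: [0.401, 3.107, 0.012]
ft_force: [-0.5, -0.4, -8.2]
opening: 0.155
grasp_force: 61.9
```

servo_tool(
  moves=[
    [[0, -0.044, -0.01, 0], [0, -0.05, -0.01, 0], [-0.02, -0.056, -0.01, 0], [-0.03, -0.062, 0, 0], [-0.03, -0.067, 0, 0]],
  ],
)

```text
time_s: 23.85
tcp_pos: [463.6, 185.6, 238.6]
orientation: [0.401, 3.106, 0.013]
ft_force: [0.1, -0.3, -8.7]
opening: 0.158
grasp_force: 61.9
```

```bash
sleep 3; python3 ctl.py "[-0.016,-0.021,-0.027,-0.033,-0.039,-0.044,-0.05,-0.056,-0.062,-0.067]" -0.35 0.016 1
```

```text
t 23.85 pv [593.8 150.2 242.9] L -0.0044 pred [-0.008 -0.084 -0.029 -0.134 -0.   ] est [-0.004 -0.075 -0.03  -0.134 -0.   ] sd [0.006 0.04  0.006] res -0.89 336 F [ 0.1 -0.3 -8.7] [463.6 185.6 238.6] 0.158
rows [-0.06, -0.063, -0.065, -0.067, -0.069] [-0.065, -0.066, -0.068, -0.069, -0.069]
L [ 0.011  0.005 -0.001 -0.006 -0.012  0.004 -0.003 -0.009 -0.016 -0.022] y [-0.042 -0.055 -0.068 -0.081 -0.095 -0.108 -0.121 -0.135 -0.149 -0.162]
```

servo_tool(
  moves=[
    [[-0.03, -0.06, 0, 0], [-0.03, -0.063, 0, 0], [-0.03, -0.065, 0, 0], [-0.03, -0.067, 0, 0], [-0.03, -0.069, 0, 0]],
  ],
)

```text
time_s: 24.4
tcp_pos: [475.9, 115.1, 238.0]
orientation: [0.402, 3.107, 0.012]
ft_force: [0.5, -0.9, -8.7]
opening: 0.16
grasp_force: 61.9
```

servo_tool(
  moves=[
    [[-0.03, -0.067, 0, 0], [-0.03, -0.068, 0, 0], [-0.03, -0.069, 0, 0], [-0.03, -0.069, 0, 0], [-0.03, -0.069, 0, 0]],
  ],
)

```text
time_s: 24.9
tcp_pos: [487.4, 41.2, 237.6]
orientation: [0.402, 3.107, 0.012]
ft_force: [0.4, 1.0, -9.1]
opening: 0.154
grasp_force: 61.9
```

```bash
sleep 3; python3 ctl.py "[-0.06,-0.063,-0.065,-0.067,-0.069,-0.067,-0.068,-0.069,-0.069,-0.069]" -0.35 0.016 1
```

```text
t 24.9 pv [617.5   5.8 241.8] L -0.0332 pred [-0.043 -0.094 -0.163 -0.138 -0.   ] est [-0.033 -0.072 -0.164 -0.138  0.   ] sd [0.006 0.04  0.006] res -0.75 359 F [ 0.4  1.  -9.1] [487.4  41.2 237.6] 0.154
rows [-0.045, -0.045, -0.046, -0.046, -0.047] [-0.043, -0.044, -0.044, -0.044, -0.044]
L [-0.009 -0.009 -0.01  -0.011 -0.014 -0.003 -0.008 -0.012 -0.016 -0.021] y [-0.173 -0.182 -0.191 -0.201 -0.21  -0.219 -0.228 -0.236 -0.245 -0.254]
```

servo_tool(
  moves=[
    [[-0.027, -0.045, 0, 0], [-0.027, -0.045, 0, 0], [-0.027, -0.046, 0, 0], [-0.027, -0.046, 0, 0], [-0.027, -0.046, 0, 0]],
  ],
)

```text
time_s: 25.45
tcp_pos: [502.1, -9.1, 237.4]
orientation: [0.401, 3.107, 0.012]
ft_force: [0.2, 0.1, -9.4]
opening: 0.157
grasp_force: 61.9
```

servo_tool(
  moves=[
    [[0, -0.044, 0, 0], [0, -0.044, 0, 0], [0, -0.044, 0, 0], [0, -0.044, 0, 0], [0, -0.044, 0, 0]],
  ],
)

```text
time_s: 25.95
tcp_pos: [490.3, -51.4, 237.1]
orientation: [0.401, 3.107, 0.012]
ft_force: [-0.0, 0.3, -8.8]
opening: 0.158
grasp_force: 61.9
```

```bash
sleep 3; python3 ctl.py "[-0.045,-0.045,-0.046,-0.046,-0.046,-0.044,-0.044,-0.044,-0.044,-0.044]" -0.35 0.016 1
```

```text
t 25.95 pv [620.5 -86.8 241.2] L -0.0072 pred [-0.032 -0.065 -0.254 -0.088  0.   ] est [-0.007 -0.008 -0.252 -0.088  0.001] sd [0.006 0.04  0.006] res -0.74 388 F [-0.   0.3 -8.8] [490.3 -51.4 237.1] 0.158
rows [-0.059, -0.059, -0.057, -0.054, -0.051] [-0.04, -0.037, -0.034, -0.03, -0.027]
L [-0.005 -0.017 -0.025 -0.031 -0.035 -0.023 -0.026 -0.028 -0.029 -0.031] y [-0.264 -0.276 -0.287 -0.298 -0.308 -0.316 -0.324 -0.331 -0.337 -0.342]
```

servo_tool(
  moves=[
    [[0, -0.059, 0, 0], [0, -0.059, 0, 0], [0, -0.057, 0, 0], [0, -0.054, 0, 0], [0, -0.05, 0, 0]],
  ],
)

```text
time_s: 26.5
tcp_pos: [476.2, -105.8, 236.5]
orientation: [0.402, 3.107, 0.012]
ft_force: [0.4, -0.3, -8.9]
opening: 0.153
grasp_force: 61.9
```

```bash
sleep 3; python3 ctl.py "[-0.059,-0.059,-0.057,-0.054,-0.05]" -0.35 0 1
```

```text
t 26.5 pv [ 606.4 -141.3  240.7] L -0.0249 pred [-0.035 -0.046 -0.308 -0.1    0.001] est [-0.025 -0.02  -0.309 -0.1    0.002] sd [0.006 0.038 0.006] res -0.65 394 F [ 0.4 -0.3 -8.9] [ 476.2 -105.8  236.5] 0.153
rows [-0.058, -0.055, -0.051, -0.047, -0.042] [-0.029, -0.025, -0.021, -0.017, -0.014]
L [-0.019 -0.029 -0.035 -0.039 -0.042 -0.03  -0.03  -0.031 -0.03  -0.03 ] y [-0.32  -0.331 -0.341 -0.351 -0.359 -0.366 -0.371 -0.375 -0.378 -0.381]
```

servo_tool(
  moves=[
    [[0, -0.058, 0, 0], [0, -0.055, 0, 0], [0, -0.051, 0, 0], [0, -0.047, 0, 0], [0, -0.042, 0, 0]],
  ],
)

```text
time_s: 27.05
tcp_pos: [463.4, -154.5, 236.1]
orientation: [0.402, 3.107, 0.012]
ft_force: [0.8, 0.2, -7.8]
opening: 0.161
grasp_force: 61.9
```

```bash
sleep 3; python3 ctl.py "[-0.058,-0.055,-0.051,-0.047,-0.042]" -0.345 0 1.5
```

```text
t 27.05 pv [ 593.6 -190.   240.2] L -0.0328 pred [-0.042 -0.038 -0.359 -0.084  0.002] est [-0.033 -0.013 -0.359 -0.084  0.004] sd [0.006 0.037 0.006] res -0.58 397 F [ 0.8  0.2 -7.8] [ 463.4 -154.5  236.1] 0.161
rows [-0.051, -0.045, -0.039, -0.033, -0.026] [-0.012, -0.007, -0.003, 0.001, 0.005]
L [-0.03  -0.039 -0.043 -0.046 -0.046 -0.036 -0.033 -0.031 -0.029 -0.027] y [-0.369 -0.378 -0.386 -0.393 -0.398 -0.401 -0.402 -0.403 -0.403 -0.402]
```

servo_tool(
  moves=[
    [[0, -0.051, 0, 0], [0, -0.045, 0, 0], [0, -0.039, 0, 0], [0, -0.033, 0, 0], [0, -0.026, 0, 0]],
  ],
)

```text
time_s: 27.6
tcp_pos: [453.6, -191.9, 235.7]
orientation: [0.402, 3.107, 0.012]
ft_force: [1.2, 0.2, -8.0]
opening: 0.156
grasp_force: 61.9
```

```bash
sleep 3; python3 ctl.py "[-0.051,-0.045,-0.039,-0.033,-0.026]" -0.345 0 1.5
```

```text
t 27.6 pv [ 583.8 -227.3  239.9] L -0.0402 pred [-0.046 -0.017 -0.398 -0.052  0.004] est [-0.04  -0.001 -0.398 -0.052  0.004] sd [0.006 0.037 0.006] res -0.62 409 F [ 1.2  0.2 -8. ] [ 453.6 -191.9  235.7] 0.156
rows [-0.022, -0.017, -0.012, -0.007, -0.003] [0.005, 0.009, 0.012, 0.014, 0.016]
L [-0.034 -0.035 -0.034 -0.033 -0.031 -0.027 -0.023 -0.02  -0.017 -0.014] y [-0.402 -0.406 -0.408 -0.41  -0.41  -0.41  -0.408 -0.406 -0.403 -0.4  ]
```

servo_tool(
  moves=[
    [[0, -0.022, 0, 0], [0, -0.017, 0, 0], [0, -0.012, 0, 0], [0, -0.007, 0, 0], [0, -0.003, 0, 0]],
  ],
)

```text
time_s: 28.15
tcp_pos: [450.7, -203.1, 235.6]
orientation: [0.401, 3.107, 0.012]
ft_force: [-0.0, -0.2, -9.4]
opening: 0.154
grasp_force: 61.9
```

```bash
sleep 3; python3 ctl.py "[-0.022,-0.017,-0.012,-0.007,-0.003]" -0.345 0 1.5
```

```text
t 28.15 pv [ 580.9 -238.4  239.8] L -0.0263 pred [-0.031  0.006 -0.41  -0.006  0.004] est [-0.026  0.019 -0.409 -0.006  0.005] sd [0.006 0.037 0.006] res -0.66 412 F [-0.  -0.2 -9.4] [ 450.7 -203.1  235.6] 0.154
rows [-0.005, -0.001, 0.002, 0.006, 0.008] [0.013, 0.015, 0.017, 0.018, 0.019]
L [-0.026 -0.026 -0.026 -0.024 -0.022 -0.022 -0.019 -0.016 -0.013 -0.011] y [-0.41  -0.41  -0.41  -0.409 -0.407 -0.405 -0.402 -0.399 -0.395 -0.391]
```

servo_tool(
  moves=[
    [[0, -0.005, 0, 0], [0, -0.001, 0, 0], [0, 0.002, 0, 0], [0, 0.006, 0, 0], [0, 0.008, 0, 0]],
  ],
)

```text
time_s: 28.7
tcp_pos: [451.2, -201.0, 235.7]
orientation: [0.401, 3.107, 0.012]
ft_force: [0.2, 0.4, -8.6]
opening: 0.156
grasp_force: 61.9
```

servo_tool(
  moves=[
    [[0, 0.011, 0, 0], [0, 0.013, 0, 0], [0, 0.015, 0, 0], [0, 0.017, 0, 0], [0, 0.019, 0, 0]],
  ],
)

```text
time_s: 29.2
tcp_pos: [455.1, -186.3, 235.8]
orientation: [0.401, 3.107, 0.012]
ft_force: [-0.5, 0.1, -8.7]
opening: 0.154
grasp_force: 61.9
```

```bash
sleep 3; python3 ctl.py "[-0.005,-0.001,0.002,0.006,0.008,0.011,0.013,0.015,0.017,0.019]" -0.345 0 1.5
```

```text
t 29.2 pv [ 585.3 -221.6  239.9] L -0.0116 pred [-0.01   0.029 -0.393  0.038  0.005] est [-0.012  0.025 -0.392  0.038  0.005] sd [0.006 0.04  0.006] res -0.63 410 F [-0.5  0.1 -8.7] [ 455.1 -186.3  235.8] 0.154
rows [0.021, 0.022, 0.021, 0.021, 0.02] [0.018, 0.017, 0.016, 0.015, 0.014]
L [-0.013 -0.009 -0.006 -0.004 -0.002 -0.007 -0.005 -0.003 -0.002 -0.001] y [-0.388 -0.383 -0.379 -0.375 -0.371 -0.367 -0.364 -0.36  -0.357 -0.355]
```

servo_tool(
  moves=[
    [[0, 0.021, 0, 0], [0, 0.022, 0, 0], [0, 0.021, 0, 0], [0, 0.021, 0, 0], [0, 0.02, 0, 0]],
  ],
)

```text
time_s: 29.75
tcp_pos: [460.5, -165.9, 235.9]
orientation: [0.401, 3.107, 0.012]
ft_force: [-0.3, -0.0, -8.6]
opening: 0.159
grasp_force: 61.9
```

servo_tool(
  moves=[
    [[0, 0.018, 0, 0], [0, 0.016, 0, 0], [0, 0.015, 0, 0], [0, 0.014, 0, 0], [0, 0.013, 0, 0]],
  ],
)

```text
time_s: 30.25
tcp_pos: [464.2, -151.4, 236.1]
orientation: [0.401, 3.107, 0.012]
ft_force: [-0.5, -0.0, -8.3]
opening: 0.156
grasp_force: 61.9
```

```bash
sleep 3; python3 ctl.py "[0.021,0.022,0.021,0.021,0.02,0.018,0.016,0.015,0.014,0.013]" -0.35 0 1.5
```

```text
t 30.25 pv [ 594.4 -186.7  240.2] L -0.0035 pred [ 0.     0.012 -0.355  0.026  0.005] est [-0.003  0.004 -0.356  0.026  0.005] sd [0.006 0.04  0.006] res -0.62 400 F [-0.5 -0.  -8.3] [ 464.2 -151.4  236.1] 0.156
rows [0.012, 0.011, 0.01, 0.009, 0.008] [0.006, 0.005, 0.004, 0.004, 0.003]
L [-0.007 -0.006 -0.005 -0.005 -0.005 -0.007 -0.007 -0.007 -0.007 -0.007] y [-0.353 -0.351 -0.349 -0.347 -0.345 -0.344 -0.343 -0.342 -0.342 -0.341]
```

servo_tool(
  moves=[
    [[0, 0.012, 0, 0], [0, 0.011, 0, 0], [0, 0.01, 0, 0], [0, 0.009, 0, 0], [0, 0.008, 0, 0]],
  ],
)

```text
time_s: 30.8
tcp_pos: [466.8, -141.7, 236.2]
orientation: [0.401, 3.107, 0.012]
ft_force: [-0.4, -0.5, -7.8]
opening: 0.155
grasp_force: 61.9
```

servo_tool(
  moves=[
    [[0, 0.006, 0, 0], [0, 0.004, 0, 0], [0, 0.003, 0, 0], [0, 0.002, 0, 0], [0, 0.001, 0, 0]],
  ],
)

```text
time_s: 31.3
tcp_pos: [467.6, -138.8, 236.2]
orientation: [0.401, 3.107, 0.012]
ft_force: [0.3, 0.1, -8.5]
opening: 0.156
grasp_force: 61.9
```

```bash
sleep 3; python3 ctl.py "[0.012,0.011,0.01,0.009,0.008,0.006,0.004,0.003,0.002,0.001]" -0.35 0 1.5
```

```text
t 31.3 pv [ 597.7 -174.2  240.4] L -0.01 pred [-0.01  -0.01  -0.342  0.002  0.005] est [-0.01  -0.01  -0.343  0.002  0.005] sd [0.006 0.04  0.006] res -0.67 402 F [ 0.3  0.1 -8.5] [ 467.6 -138.8  236.2] 0.156
rows [0.003, 0.003, 0.002, 0.002, 0.001] [0.001, 0.001, 0.0, -0.0, -0.0]
L [-0.01  -0.009 -0.009 -0.009 -0.009 -0.009 -0.009 -0.009 -0.009 -0.009] y [-0.342 -0.341 -0.341 -0.341 -0.34  -0.34  -0.34  -0.34  -0.34  -0.34 ]
```

```bash
python3 - <<'E'
from model import *
import json
np.set_printoptions(suppress=True,precision=4,linewidth=170)
x=np.array(json.load(open("kf.json"))["x"])
for qy in(5,15): w=plan(x,10,40,-.350,qy=qy,qd=.1);r=(w/2).round(3);o=roll(x,r*2,10);print(r[:15],"\n",o[:15,0],"\n",o[:15,2])
E
```

```text
[ 0.008  0.005  0.003  0.    -0.001 -0.003 -0.004 -0.004 -0.005 -0.005 -0.004 -0.004 -0.004 -0.004 -0.004] 
 [-0.0069 -0.0051 -0.0047 -0.0058 -0.0069 -0.0085 -0.0102 -0.0112 -0.0126 -0.0138 -0.0132 -0.0139 -0.0147 -0.0156 -0.0166] 
 [-0.3412 -0.3402 -0.3395 -0.3394 -0.3396 -0.3401 -0.3409 -0.3417 -0.3427 -0.3437 -0.3445 -0.3453 -0.3461 -0.3469 -0.3477]
[ 0.018  0.006 -0.001 -0.005 -0.007 -0.007 -0.007 -0.006 -0.005 -0.004 -0.004 -0.003 -0.002 -0.002 -0.002] 
 [-0.0006  0.0014 -0.0013 -0.0053 -0.0091 -0.0116 -0.0134 -0.0142 -0.0143 -0.014  -0.0128 -0.0126 -0.012  -0.0115 -0.0111] 
 [-0.3395 -0.338  -0.338  -0.3389 -0.3402 -0.3416 -0.343  -0.3442 -0.3453 -0.3461 -0.3469 -0.3475 -0.348  -0.3484 -0.3488]
```

Second plan for 15 rows covers the rest of the hold while centring.

servo_tool(
  moves=[
    [[0, 0.018, 0, 0], [0, 0.006, 0, 0], [0, -0.001, 0, 0], [0, -0.005, 0, 0], [0, -0.007, 0, 0]],
  ],
)

```text
time_s: 31.85
tcp_pos: [468.1, -136.7, 236.2]
orientation: [0.401, 3.107, 0.012]
ft_force: [-1.1, -0.3, -8.5]
opening: 0.154
grasp_force: 61.9
```

servo_tool(
  moves=[
    [[0, -0.007, 0, 0], [0, -0.007, 0, 0], [0, -0.006, 0, 0], [0, -0.005, 0, 0], [0, -0.004, 0, 0]],
  ],
)

```text
time_s: 32.35
tcp_pos: [466.6, -142.4, 236.1]
orientation: [0.402, 3.107, 0.012]
ft_force: [-0.0, -0.2, -9.3]
opening: 0.155
grasp_force: 61.9
```

```bash
sleep 3; python3 ctl.py "[0.018,0.006,-0.001,-0.005,-0.007,-0.007,-0.007,-0.006,-0.005,-0.004]" -0.35 0 8
```

```text
t 32.35 pv [ 596.8 -177.8  240.3] L -0.0055 pred [-0.014  0.002 -0.346 -0.008  0.005] est [-0.006  0.022 -0.346 -0.008  0.005] sd [0.006 0.04  0.006] res -0.61 401 F [-0.  -0.2 -9.3] [ 466.6 -142.4  236.1] 0.155
rows [-0.037, -0.027, -0.017, -0.01, -0.005] [0.005, 0.007, 0.008, 0.008, 0.007]
L [-0.022 -0.032 -0.035 -0.033 -0.03  -0.022 -0.018 -0.014 -0.012 -0.011] y [-0.353 -0.359 -0.362 -0.364 -0.366 -0.365 -0.363 -0.362 -0.36  -0.359]
```

servo_tool(
  moves=[
    [[0, -0.02, 0, 0], [0, -0.014, 0, 0], [0, -0.008, 0, 0], [0, -0.003, 0, 0], [0, 0, 0, 0]],
  ],
)

```text
time_s: 32.9
tcp_pos: [464.3, -151.1, 236.1]
orientation: [0.402, 3.107, 0.012]
ft_force: [0.9, 0.2, -8.2]
opening: 0.153
grasp_force: 61.9
```

```bash
sleep 3; python3 ctl.py "[-0.02,-0.014,-0.008,-0.003,0]" -0.35 0 4
```

```text
t 32.9 pv [ 594.5 -186.5  240.3] L -0.0008 pred [-0.001  0.061 -0.355 -0.     0.005] est [-0.001  0.061 -0.355 -0.     0.005] sd [0.006 0.038 0.006] res -0.59 403 F [ 0.9  0.2 -8.2] [ 464.3 -151.1  236.1] 0.153
rows [-0.042, -0.035, -0.027, -0.019, -0.012] [0.001, 0.005, 0.008, 0.01, 0.012]
L [-0.019 -0.033 -0.039 -0.041 -0.039 -0.03  -0.025 -0.021 -0.018 -0.014] y [-0.363 -0.37  -0.375 -0.379 -0.382 -0.382 -0.381 -0.38  -0.378 -0.376]
```

servo_tool(
  moves=[
    [[0, -0.005, 0.1, 0], [0, 0, 0.125, 0], [0, 0, 0.11, 0], [0, 0.008, 0.05, 0], [0, 0.01, 0.02, 0]],
  ],
)

```text
time_s: 33.45
tcp_pos: [465.1, -147.6, 154.1]
orientation: [0.402, 3.11, 0.013]
ft_force: [-0.2, -0.3, -8.2]
opening: 0.156
grasp_force: 61.9
```

```bash
sleep 3; python3 - <<'E'
from meas import *
s=ctrl.get_state();f=ctrl.grab_frame("scene");pv,y=frame(s["tcp_pos"],s["orientation"]);print(s["tcp_pos"],pv.round(1),lean(f,"scene",pv,y),s["ft_force"],s["wrist_torque"],s["time_s"])
cv2.imwrite("pics/low.png",cv2.resize(f["image"][170:300,220:400],None,fx=4,fy=4,interpolation=cv2.INTER_CUBIC))
E
```

```text
[ 465.06538111 -147.61296758  154.06620542] [ 595.3 -183.   157.9] (np.float64(0.058736337576350765), -0.6374319927072721, np.int32(374)) [-0.17309522 -0.32748164 -8.24207975] [-0.06515822  0.33670558 -0.08062386] 33.45
```

View pics/low.png

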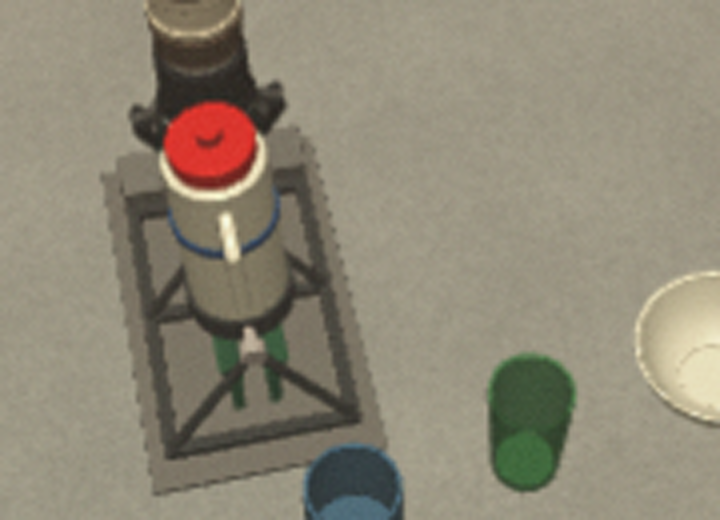

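servo_tool(
  moves=[
    [[0, 0, 0.025, 0], [0, 0, 0.018, 0], [0, 0, 0.008, 0], [0, 0, 0, 0], [0, 0, 0, 0]],
  ],
)

```text
time_s: 34.0
tcp_pos: [466.1, -148.0, 145.3]
orientation: [0.401, 3.106, 0.012]
ft_force: [0.3, 0.1, -8.3]
opening: 0.154
grasp_force: 62.0
```

```bash
sleep 3; python3 - <<'E'
from meas import *
s=ctrl.get_state();f=ctrl.grab_frame("scene");pv,y=frame(s["tcp_pos"],s["orientation"]);print(s["tcp_pos"],pv.round(1),lean(f,"scene",pv,y),s["ft_force"],s["wrist_torque"],s["time_s"],s["orientation"])
E
```

```text
[ 466.13729083 -147.96742226  145.28386694] [ 596.3 -183.4  149.6] (np.float64(0.03126908800909928), -0.25720693736464995, np.int32(376)) [ 0.25556957  0.08647885 -8.28755997] [-0.02079857  0.18141878  0.01982749] 34.0 [0.40131926 3.10645018 0.01206884]
```

servo_tool(
  moves=[
    [[0, 0, 0.006, 0], [0, 0, 0.004, 0], [0, 0, 0, 0]],
  ],
)

```text
time_s: 34.35
tcp_pos: [466.3, -147.6, 144.2]
orientation: [0.401, 3.106, 0.013]
ft_force: [-3.6, 3.2, 3.3]
opening: 0.159
grasp_force: 63.4
```

servo_tool(
  moves=[
    [[0, 0, 0.004, 0], [0, 0, 0, 0]],
  ],
)

```text
time_s: 34.55
tcp_pos: [466.3, -147.4, 144.1]
orientation: [0.4, 3.105, 0.013]
ft_force: [-5.1, 5.8, 7.3]
opening: 0.157
grasp_force: 64.1
```

Seated (force now upward). Release, then rise.

servo_tool(
  moves=[
    [[0, 0, 0, 0], [0, 0, 0, 0], [0, 0, 0, 0], [0, 0, 0, 0], [0, 0, 0, 0]],
  ],
  claw=-1,
)

```text
time_s: 35.05
tcp_pos: [466.1, -148.0, 142.1]
orientation: [0.402, 3.107, 0.012]
ft_force: [0.0, 1.1, -0.1]
opening: 0.983
grasp_force: 0.0
```

servo_tool(
  moves=[
    [[0, 0, 0, 0], [0, 0, -0.05, 0], [0, 0, -0.1, 0], [0, 0, -0.15, 0], [0, 0, -0.15, 0]],
  ],
)

```text
time_s: 35.55
tcp_pos: [464.8, -148.4, 233.5]
orientation: [0.401, 3.108, 0.013]
ft_force: [1.0, -0.6, 0.5]
opening: 0.999
grasp_force: 0.0
```

servo_tool(
  moves=[
    [[0, 0, -0.15, 0], [0, 0, -0.1, 0], [0, 0, 0, 0], [0, 0, 0, 0], [0, 0, 0, 0]],
  ],
)

```text
time_s: 36.05
tcp_pos: [463.9, -148.6, 281.0]
orientation: [0.402, 3.109, 0.013]
ft_force: [0.0, 0.0, 0.0]
opening: 0.999
grasp_force: 0.0
```

```bash
sleep 3; python3 - <<'E'
from meas import *
s=ctrl.get_state();f=ctrl.grab_frame("scene");print(s["tcp_pos"],lean(f,"scene",np.array([596,-182.,148]),np.array([.255,.967,0])),s["ft_force"],s["opening"],s["time_s"])
w=ctrl.grab_frame("wrist");p,u,v=cloud(w,mask(w,"orange"));t=p[p[:,2]>155];print(len(t),p[:,2].max())
if len(t)>20: print(cv2.minAreaRect(t[:,:2].astype(np.float32)))
a=cv2.resize(f["image"][170:300,220:400],None,fx=3,fy=3);cv2.imwrite("pics/end.png",a)
E
```

```text
[ 463.90387059 -148.56243131  280.99971481] (np.float64(0.048286475312293374), -0.5551381952680239, np.int32(353)) [0.04124461 0.03837802 0.01568708] 0.9994707330787475 36.05
1118 169.41560985915723
((465.90576171875, -147.19017028808594), (12.581219673156738, 42.53316879272461), 75.72256469726562)
```

View pics/end.png

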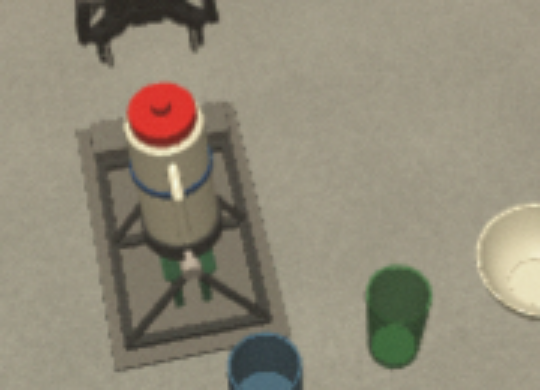

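The picture shows the stand flat on the slab with the tail between the cheeks at about (190,285). The jug leans about 0.05 rad and the gripper is clear.

```bash
python3 -c "
from workcell import ctrl
print(ctrl.job_done())"
```

```text
the job is handed in; nothing more can be done
None
```

I parked the stand on the station with its tail between the cheeks, let go and handed the job in at about 36 s. The last measurement showed the jug leaning about 0.05 rad and the stand within about 2 mm of its place; the hand-in call returned no verdict.

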